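# Make up the fitting kit and the sealing kit

## Task

Make up two kits from the loose stock laid out within reach beyond the two carriers (not the tray and bottle far off at the left edge of the bench). The blue carrier takes the fitting kit: the yellow-handled screwdriver, the small black tray of brass inserts and the red bottle; the orange carrier takes the sealing kit: the white bottle and the blue-and-white marker pen. Set every item fully down in the pocket shaped for it (tools lying in the long trough, bottles standing in the round socket, insert tray flat in the rectangular pocket), never let a bottle tip over, and leave the dust brush and the pliers where they lie.

Things in the scene. Friction and masses are not known exactly. Their poses are not given: they have to be found in the camera images.
- blue_carrier: Fitting-kit carrier: blue shell, black foam, blue pocket floors; fixed, 132 x 230 mm, 30 high, near the robot. Origin: centre of underside, x across, y along, z up. Pockets in the flat top (mm): tool trough 34 in x, 212 in y, centre (-39, 0), floor z 22; rectangular pocket 70 in x, 98 in y, centre (21, -47), floor z 22; round bottle socket 46 wide, centre (21, 60), floor z 8.
- orange_carrier: Sealing-kit carrier: same as blue_carrier in every size but orange; its rectangular pocket stays empty. Origin: centre of underside, x across, y along, z up. Pockets in the flat top (mm): tool trough 34 in x, 212 in y, centre (-39, 0), floor z 22; rectangular pocket 70 in x, 98 in y, centre (21, -47), floor z 22; round bottle socket 46 wide, centre (21, 60), floor z 8.
- screwdriver: Screwdriver, 26 x 196 x 26 mm, lying along its y: yellow grip (26 mm wide and high) from y = 0 to +98 mm, thin steel blade from y = 0 to -98. About 0.09 kg, mostly in the grip. Origin: middle of its length, on its underside; z up. Goes in the blue carrier's trough, either way round, centred lengthwise (8 mm play at each end).
- marker: Marker pen, white barrel, dark blue cap, 17 x 126 x 17 mm, lying along its y; does not roll. Origin: middle of its length, on its underside; z up. About 0.016 kg. Goes in the orange carrier's trough, either way round, anywhere along it.
- insert_tray: Small black tray of brass inserts (fixed in it), 62 mm in x, 90 in y, 22 high; foot 56 x 82 mm up to 11 mm high, 62 x 90 above. Grip across the 62 mm. Origin: centre of underside; z up. About 0.07 kg. Goes in the blue carrier's rectangular pocket, long side along the carrier, either way round. Not the fixed one at the far left edge.
- thread_lock: Red bottle with a pale label band and black nozzle, standing upright; round body 33 mm in diameter and 70 mm high, 88 mm with the nozzle (16 mm wide). Origin: centre of its foot; z up. About 0.06 kg. Goes in the blue carrier's round socket.
- silicone_oil: White bottle with an orange-red nozzle, standing upright; round body 38 mm in diameter and 83 mm high, 105 mm with the nozzle (20 mm wide). Origin: centre of its foot; z up. About 0.09 kg. Goes in the orange carrier's round socket. Not the fixed one at the far left edge.
- dust_brush: Flat dust brush with wooden handle, 24 x 168 x 10 mm, lying along its own y, to the left of the carriers. Loose; not part of a kit, to be left alone. Origin: centre of its underside.
- pliers: Pliers with red handles, 54 x 162 x 12 mm (along its own y), lying to the right of the carriers. Loose; not part of a kit, to be left alone. Origin: centre of its underside.

How it is judged:
At the end, for the whole second after the job is handed in: Blue carrier: screwdriver in trough, insert tray in rectangular pocket, red bottle in socket. Orange: marker in trough, white bottle in socket. Each centred within 10 mm (marker 12 across, 46 along), down within 4 mm, level within 0.15 rad, in line within 0.2 rad (marker 0.25), at rest (x of screwdriver in the frame of blue_carrier between -0.049 and -0.029 m and y of screwdriver in the frame of blue_carrier between -0.01 and 0.01 m and z of screwdriver in the frame of blue_carrier between 0.018 and 0.026 m and angle between each of screwdriver, insert_tray, thread_lock, marker, silicone_oil's own z axis and vertical below 0.15 rad and linear speed of each of screwdriver, insert_tray, thread_lock, marker, silicone_oil below 0.02 m/s and angular speed of each of screwdriver, insert_tray, thread_lock, marker, silicone_oil below 0.2 rad/s and x of insert_tray in the frame of blue_carrier between 0.011 and 0.031 m and y of insert_tray in the frame of blue_carrier between -0.057 and -0.037 m and z of insert_tray in the frame of blue_carrier between 0.018 and 0.026 m and x of thread_lock in the frame of blue_carrier between 0.011 and 0.031 m and y of thread_lock in the frame of blue_carrier between 0.05 and 0.07 m and z of thread_lock in the frame of blue_carrier between 0.004 and 0.012 m and x of marker in the frame of orange_carrier between -0.051 and -0.027 m and y of marker in the frame of orange_carrier between -0.046 and 0.046 m and z of marker in the frame of orange_carrier between 0.018 and 0.026 m and x of silicone_oil in the frame of orange_carrier between 0.011 and 0.031 m and y of silicone_oil in the frame of orange_carrier between 0.05 and 0.07 m and z of silicone_oil in the frame of orange_carrier between 0.004 and 0.012 m and angle between the y axis of each of screwdriver, insert_tray and the y axis of blue_carrier, either way round below 0.2 rad and angle between the y axis of marker and the y axis of orange_carrier, either way round below 0.25 rad); the robot touches nothing.
It fails at once if a bottle tips over (angle between any of thread_lock, silicone_oil's own z axis and vertical above 0.6 rad).
It fails at once if the dust brush or the pliers are shifted by more than 20 mm (distance of any of dust_brush, pliers from where it was at the start of the episode above 0.02 m).
It also fails if it takes over 141 s, if anything falls off the work surface, if the arm or the gripper's body presses on something with over 40 N, if the wrist force passes 120 N, or if a joint passes its speed limit or range.

## Robot

A 6-joint arm with a two-finger parallel gripper is mounted at the origin on a cart in front of the work surface, level with it; the furniture and walls round the work are solid. World frame = base frame: x ahead of the robot, y to its left, z up, the work surface at z = 0. Lengths are in m, angles in rad, forces in N, time in s.
With the tool pointing down it reaches from about 0.3 to 0.875 m from the base axis. Payload 6.4 kg.
Tool frame: the origin (TCP) lies midway between the tips of the shut fingers; the grasp point (between the pads) lies ctrl.grip_depth behind it (ctrl.grip_depth is the distance from the TCP to the grasp point, in m); x points along the fingers, y is the direction in which the jaws open and shut, and the axes are right-handed (so a half turn about x gives the same grasp; the last joint's range is limited). The gripper opens to 85 mm and grips with 20 to 120 N. Pads are 22 mm wide; open, the fingers measure 114 mm over their backs; the gripper's body (76 mm by 85 mm) begins 54 mm behind the grasp point. The pads swing forward as they close: fully open they stand 13 mm farther back than shut.
Start: joints at [-1.364, 0.181, 1.607, -0, 1.354, -0.206], TCP at [0.231, -0.527, 0.231] pointing down, gripper open.
Joint ranges: [-2.99, 2.99], [-0.89, 2.07], [0.3, 2.58], [-1.14, 4.28], [0, 2.63], [-3.12, 3.12]. Speed limits (rad/s): [2.57, 2.57, 3.01, 3.14, 3.14, 3.14].

## Interface

Orientations are given as a unit quaternion [w, x, y, z].
In Python, from bench import ctrl gives the robot as it stands.
- The arm moves only by the shell command python3 -m creep 'ROWS'. ROWS is text: rows parted by semicolons, each of 7 numbers parted by spaces: the opening, from 0 (shut) to 1 (fully open), then the shift along the tool's x, y, z in cm, then the turn, a rotation vector about the tool's x, y, z in rad. In form: claw x y z ax ay az; .... A call has 1 to 10 rows; each row shifts and turns the pose as measured when the row begins, along the tool's axes as they then stand; what a row does not reach is not made up. A row lasts 1/8 s, in which the tool goes at most 62.5 mm and 10.7 degrees, less where a joint would pass 70% of its speed; a pose out of reach is approached as far as the arm can. A call with a gripper value outside its range is refused whole. The fingers move at their own pace and stop on an object; the grip force is fixed at half the most. Time passes only in rows, so rows that do not move let the fingers close. It gives the time, the measured TCP pose, the force and the opening at its end, in the units of the state.
- ctrl.get_obs(): the state, without advancing time (a new reading comes with each control period).
- ctrl.camera(name): name is "scene" or "top"; returns (picture, depth): 400x640x3 uint8, blue, green, red; 400x640 float32, m along the optical axis (not along the pixel's ray), 0 where there is no reading.
- ctrl.calibration(name): a dict with "mtx" (3x3 intrinsics, pixels), "R" (3x3) and "t" (3): a world point X has camera coordinates R X + t. Camera axes: x right, y down, z forward; pixel columns grow to the right and rows downward; lengths in m; the calibration is good to about 2 mm. A picture is of the moment at which its call begins. calibration takes no time and is no camera call.
- ctrl.hand_in(): hands the job in, once; it reports no verdict.
Trained networks look in the newest picture that a camera, given by its name, has taken for a name from the list of things; names that differ only in an ending like _2 or _b are one class to them, and where a whole thing is asked for, a point or a joint stands for the part that bears it (a point fixed in the world has none). Each returns a list of dicts, best first, with "confidence" (0 to 1); they miss things now and then, are a little off and sometimes report something else, mostly with a low value. They report only what shows in the picture. A call takes as long as a camera call.
- ctrl.find_in(query, camera): "rect" ([left, top, right, bottom] in pixels, round what is visible of it).
The state is a dict: "time_s": time; "q": joint angles; "dq": joint speeds; "joint_efforts": joint torques, N m; "eef_pos": TCP position; "eef_rot": TCP orientation; "wrist_force": force on the tool from outside, world axes, zero at the start; "torque": the same for the moment, N m; "opening": opening from 0.0 (shut) to 1.0 (fully open).
Only numpy, scipy, OpenCV 4.12 (cv2) and the standard library are available. Lean on these libraries where they do the work, as an engineer would, in place of code of your own. Each camera call takes 0.05 s, during which the arm holds its last target.

## Working session

There is one attempt and no reset: what is moved stays moved. The work goes in short steps, Python scripts to look and compute and a shell command to move; the robot and the scene stay as the last step left them, time stands still between calls to the robot, and variables do not carry over. Pictures are saved under pics/ and viewed, and the job is handed in when it is done.

```bash
ls; mkdir -p pics
python3 - <<'E'
from bench import ctrl
import cv2
print(ctrl.get_obs(), ctrl.grip_depth)
for n in("scene","top"):
    p,d=ctrl.camera(n); cv2.imwrite(f"pics/{n}0.png",p)
    import numpy as np; np.savez(f"{n}0.npz",p=p,d=d)
    c=ctrl.calibration(n);print(n,c)
    for q in("blue_carrier","orange_carrier","screwdriver","marker","insert_tray","thread_lock","silicone_oil","dust_brush","pliers"):
        print(q,[(np.round(r["rect"]).tolist(),round(r["confidence"],2)) for r in ctrl.find_in(q,n)])
E
```

```text
pics
{'time_s': 0.0, 'q': array([-1.36430993e+00,  1.81554195e-01,  1.60801828e+00,  2.79939837e-05,
        1.35380503e+00, -2.06245457e-01]), 'dq': array([ 0.00175955, -0.00083104, -0.00343562,  0.00038105,  0.00123628,
        0.00030216]), 'joint_efforts': array([ 7.88127218e-04, -4.44874907e+01, -3.51334977e+01, -2.65486087e-04,
        9.01213672e-03,  7.72815838e-06]), 'eef_pos': array([ 0.23057605, -0.52613459,  0.2303718 ]), 'eef_rot': array([ 0.14425603,  0.69211315,  0.14551811, -0.69209397]), 'wrist_force': array([ 0.36246054,  0.62355216, -0.36625602]), 'torque': array([-0.00615204,  0.04953482, -0.00973036]), 'opening': 0.9992812773157995} 0.0187
scene {'mtx': array([[419.34733096,   0.        , 318.44313292],
       [  0.        , 419.34733096, 198.06989023],
       [  0.        ,   0.        ,   1.        ]]), 'R': array([[ 0.72297332, -0.69085122,  0.00584571],
       [-0.30899462, -0.33090646, -0.89164076],
       [ 0.61792549,  0.64282619, -0.45270585]]), 't': array([-0.36747244,  0.21187634,  0.91610405])}
blue_carrier [([304.0, 212.0, 395.0, 272.0], 0.86)]
orange
[... 518 characters left out ...]
 322.6599774 ],
       [  0.        , 381.63810253, 192.80565862],
       [  0.        ,   0.        ,   1.        ]]), 'R': array([[ 0.00355107, -0.99986501, -0.01604202],
       [-0.99461358, -0.00186967, -0.10363559],
       [ 0.1035916 ,  0.01632363, -0.99448596]]), 't': array([0.00805526, 0.53870557, 1.20688826])}
blue_carrier [([333.0, 190.0, 411.0, 243.0], 0.66)]
orange_carrier [([240.0, 188.0, 318.0, 235.0], 0.88)]
screwdriver [([244.0, 158.0, 280.0, 168.0], 0.57)]
marker [([365.0, 152.0, 404.0, 163.0], 0.47)]
insert_tray [([422.0, 172.0, 456.0, 192.0], 0.7)]
thread_lock [([321.0, 153.0, 333.0, 164.0], 0.53)]
silicone_oil []
dust_brush []
pliers [([422.0, 233.0, 470.0, 258.0], 0.69)]
```

Run:
```python
import cv2,numpy as np
p=np.load("top0.npz")["p"]; cv2.imwrite("pics/topz.png",cv2.resize(p[120:280,170:490],None,fx=2.5,fy=2.5,interpolation=cv2.INTER_CUBIC))
p=np.load("scene0.npz")["p"]; cv2.imwrite("pics/scenez.png",cv2.resize(p[120:340,190:490],None,fx=2.6,fy=2.6,interpolation=cv2.INTER_CUBIC))
```

```text
(no output)
```

View pics/topz.png

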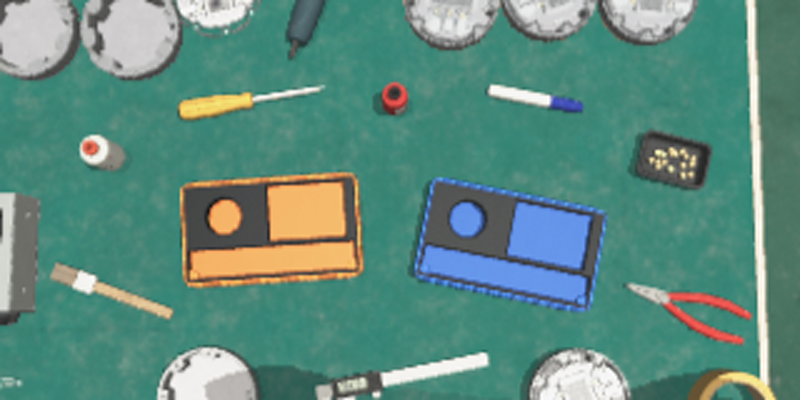

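View pics/scenez.png

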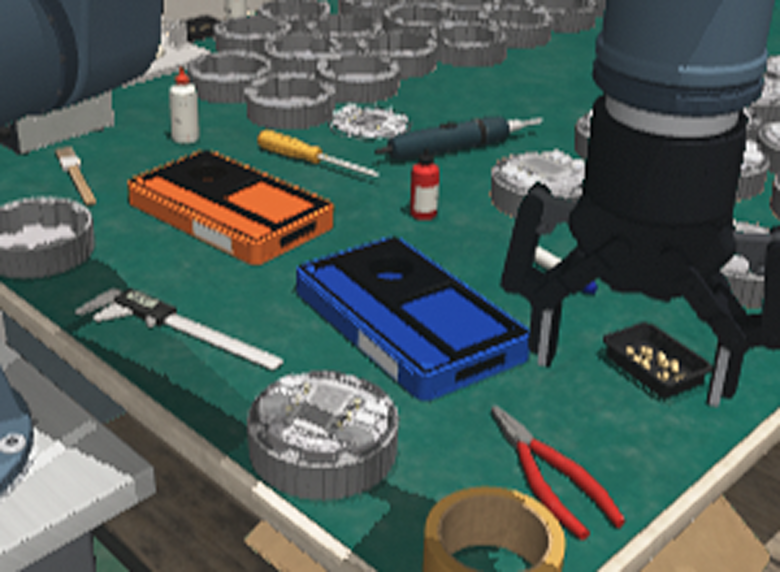

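View pics/top0.png

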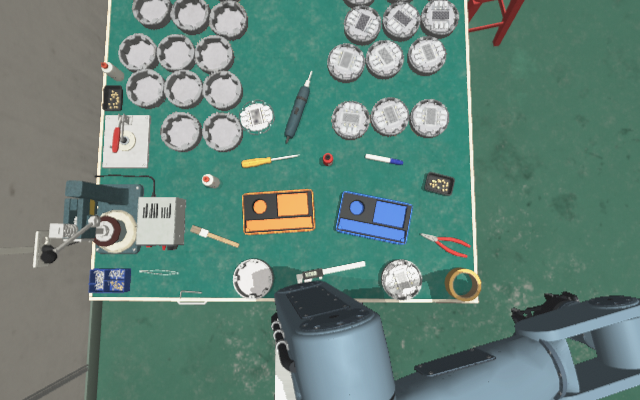

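```bash
cat > h.py <<'E'
import numpy as np,cv2
from bench import ctrl
def rect(p,name,z,x0=.25,x1=.75,y0=-.45,y1=.45,s=1000):
    c=ctrl.calibration(name);P=c["mtx"]@np.c_[c["R"],c["t"]]
    H=np.c_[P[:,0],P[:,1],P[:,2]*z+P[:,3]]  # (X,Y,1)->pix
    # out pixel (u,v): X=x1-v/s, Y=y1-u/s
    A=np.array([[0,-1/s,x1],[-1/s,0,y1],[0,0,1]])
    return cv2.warpPerspective(p,H@A,(int((y1-y0)*s),int((x1-x0)*s)),flags=cv2.WARP_INVERSE_MAP|cv2.INTER_LINEAR)
def uv2w(u,v,x1=.75,y1=.45,s=1000): return np.array([x1-v/s,y1-u/s])
def pix(X,name):
    c=ctrl.calibration(name);q=c["mtx"]@(c["R"]@np.asarray(X)+c["t"]);return q[:2]/q[2]
def ray(u,v,name,z):
    c=ctrl.calibration(name);d=c["R"].T@np.linalg.inv(c["mtx"])@[u,v,1];o=-c["R"].T@c["t"]
    return o+d*(z-o[2])/d[2]
E
python3 - <<'E'
from h import *
for n in("top","scene"):
    p=np.load(n+"0.npz")["p"]
    o=rect(p,n,.03); cv2.imwrite(f"pics/r_{n}.png",o[:, 50:850])
    hsv=cv2.cvtColor(p,cv2.COLOR_BGR2HSV)
    for nm,lo,hi in(("blue",(105,150,60),(118,255,255)),("orange",(5,120,60),(18,255,255)),("yellow",(19,100,90),(30,255,255)),("red",(174,120,60),(180,255,255)),("dkblue",(119,120,40),(130,255,255))):
        m=cv2.inRange(hsv,lo,hi)
        k,l,st,ce=cv2.connectedComponentsWithStats(m)
        print(n,nm,[(st[i].tolist(),ce[i].round(1).tolist()) for i in range(1,k) if st[i,4]>12])
E
```

```text
top blue [([391, 159, 12, 6, 51], [396.5, 161.6]), ([337, 191, 9, 30, 36], [340.1, 205.4]), ([351, 201, 12, 13, 26], [358.1, 204.9]), ([337, 230, 66, 15, 106], [368.9, 237.0]), ([99, 269, 10, 2, 15], [103.7, 269.3])]
top orange [([101, 62, 7, 6, 27], [103.8, 64.9]), ([203, 177, 6, 5, 24], [205.7, 178.9]), ([244, 189, 69, 6, 136], [279.5, 191.6]), ([277, 192, 32, 25, 690], [292.3, 204.1]), ([242, 196, 2, 19, 28], [242.6, 204.0]), ([253, 200, 14, 14, 158], [259.5, 206.4]), ([312, 201, 2, 9, 16], [312.6, 205.0]), ([243, 213, 72, 22, 903], [278.4, 224.4]), ([276, 230, 14, 3, 30], [282.9, 231.2]), ([452, 271, 7, 6, 14], [454.9, 273.6]), ([449, 290, 8, 7, 21], [452.9, 293.2])]
top yellow [([241, 157, 30, 11, 209], [255.1, 161.9]), ([90, 200, 5, 15, 66], [91.8, 206.7]), ([445, 268, 36, 33, 276], [460.0, 280.7])]
top red []
top dkblue []
scene blue [([327, 212, 12, 4, 13], [332.2, 213.5]), ([304, 212, 90, 62, 1451], [344.0, 247.4]), ([314, 216, 12, 4, 13], [319.2, 217.5]), ([335, 225, 10, 3, 26], [339.7, 225.8]), ([415, 228, 5, 5, 17], [416.9, 230.2]), ([344, 231, 41, 24, 537], [364.3, 242.4])]
scene orange [([289, 171, 25, 12, 70], [299.7, 177.2]), ([239, 186, 79, 36, 990], [275.3, 203.8]), ([276, 189, 35, 17, 309], [293.2, 197.3]), ([353, 308, 53, 57, 1353], [376.6, 344.3]), ([398, 313, 7, 8, 13], [401.2, 316.7])]
scene yellow [([290, 170, 24, 10, 87], [300.9, 174.3]), ([387, 309, 20, 29, 125], [400.6, 323.1]), ([378, 363, 15, 2, 15], [385.0, 363.8])]
scene red []
scene dkblue []
```

View pics/r_top.png

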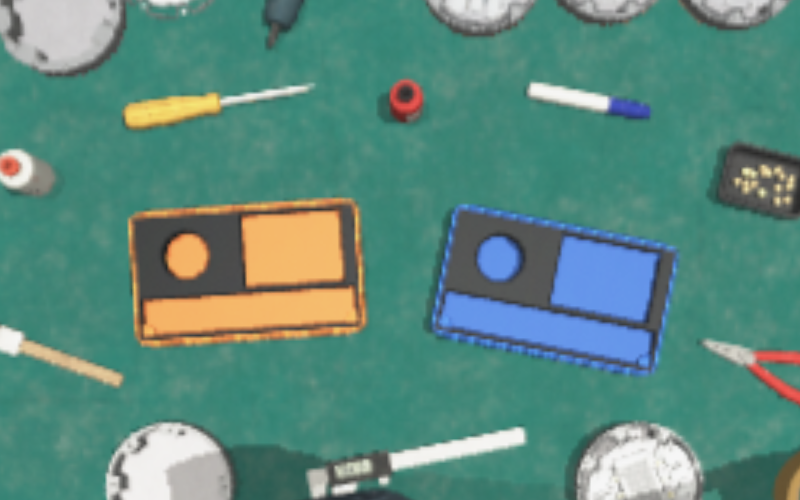

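View pics/r_scene.png

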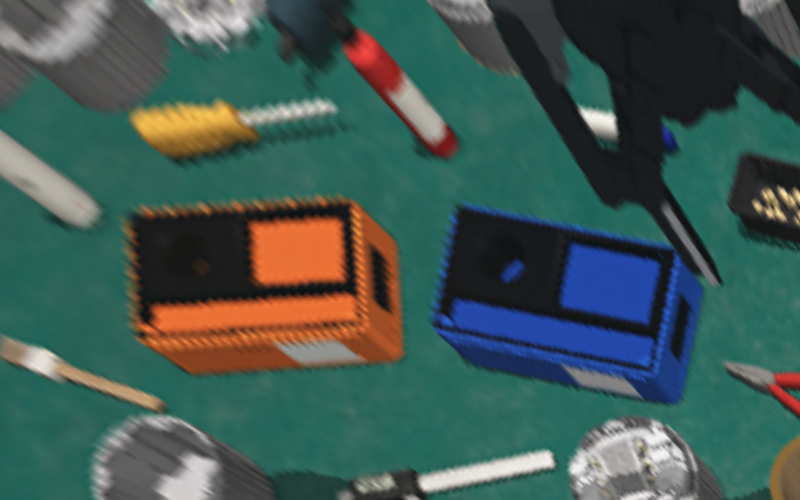

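```bash
cat > fitc.py <<'E'
from h import *
from scipy.optimize import minimize
g=np.arange(-90,91,1.)
def grid(xs,ys): 
    X,Y=np.meshgrid(xs,ys);return X.ravel(),Y.ravel()
X,Y=grid(np.arange(-74,74.1,1),np.arange(-123,123.1,1))
def box(cx,cy,w,h,i): return (abs(X-cx)<w/2-i)&(abs(Y-cy)<h/2-i)
inr=lambda i: box(0,0,132,230,i)
pk=lambda i:(box(-39,0,34,212,i)|box(21,-47,70,98,i)|((X-21)**2+(Y-60)**2<(23-i)**2))
pkf=box(-39,0,34,212,7)|box(21,-47,70,98,7)
foam=inr(11)&~pk(-1.5)
rim=inr(.8)&~inr(3)
out=~inr(-1.5)&(X>-100)
pts=[(np.c_[X,Y,0*X+z][m]/1000) for m,z in((foam,30),(rim,30),(pkf,22),(out,30))]
def cost(v,p,n):
    x,y,a=v;c,s=np.cos(a),np.sin(a);C=ctrl.calibration(n);tot=0
    for P in pts:
        W=np.c_[x+c*P[:,0]-s*P[:,1],y+s*P[:,0]+c*P[:,1],P[:,2]]
        q=(W@C["R"].T+C["t"])@C["mtx"].T;q=(q[:,:2]/q[:,2:]).astype(np.float32)
        s_=cv2.remap(p,q[:,0].reshape(-1,1),q[:,1].reshape(-1,1),cv2.INTER_LINEAR).reshape(-1,3).astype(float)
        tot+=((s_-np.median(s_,0)).clip(-80,80)**2).sum()
    return tot/1e6
if __name__=="__main__":
  for nm,x0 in(("blue",[.463,-.106,-.2]),("orange",[.478,.152,.05])):
    for n in("top","scene"):
        p=np.load(n+"0.npz")["p"]
        r=minimize(cost,x0,args=(p,n),method="Nelder-Mead",options=dict(initial_simplex=np.array(x0)+np.array([[0,0,0],[.008,0,0],[0,.008,0],[0,0,.06]]),xatol=1e-5,fatol=1e-4))
        print(nm,n,r.x.round(4),round(r.fun,2))
E
python3 fitc.py
python3 - <<'E'
from h import *
p=np.load("top0.npz")["p"]
c=ctrl.calibration("top");print(-c["R"].T@c["t"])
def crop(z,xc,yc,w=.2):
    return rect(p,"top",z,xc-w/2,xc+w/2,yc-w/2,yc+w/2,2000)
a=[crop(.013,.64,.18),crop(.088,.64,-.005),crop(.0085,.65,-.19),crop(.022,.565,-.37),crop(.105,.55,.37),crop(.083,.55,.37)]
t=np.vstack([np.hstack(a[:3]),np.hstack(a[3:])])
t=cv2.resize(t,(800,533));cv2.imwrite("pics/items.png",t)
E
```

```text
blue top [ 0.4601 -0.1545 -0.1987] 5.68
blue scene [ 0.4609 -0.1552 -0.2019] 11.83
orange top [0.4781 0.1534 0.0653] 9.19
orange scene [0.4831 0.1574 0.0625] 32.11
[ 0.41075178 -0.01063942  1.25619172]Traceback (most recent call last):
  File "<stdin>", line 7, in <module>
    return _nx.concatenate(arrs, 0, dtype=dtype, casting=casting)
           ~~~~~~~~~~~~~~~^^^^^^^^^^^^^^^^^^^^^^^^^^^^^^^^^^^^^^^
ValueError: all the input array dimensions except for the concatenation axis must match exactly, but along dimension 1, the array at index 0 has size 1200 and the array at index 1 has size 1197
```

Run:
```python
from h import *
p=np.load("top0.npz")["p"]
def crop(z,xc,yc,w=.2):
    o=rect(p,"top",z,xc-w/2,xc+w/2,yc-w/2,yc+w/2,2000);o=np.ascontiguousarray(cv2.resize(o,(400,400)))
    for k in range(0,400,40): cv2.line(o,(k,0),(k,399),(0,0,0) if k!=200 else (255,255,255),1);cv2.line(o,(0,k),(399,k),(0,0,0)if k!=200 else (255,255,255),1)
    return o
a=[crop(.013,.65,.18),crop(.088,.65,-.005),crop(.0085,.65,-.19),crop(.022,.565,-.37),crop(.105,.56,.37),crop(.0,.56,.33)]
t=np.vstack([np.hstack(a[:3]),np.hstack(a[3:])])
t=cv2.resize(t,(800,533));cv2.imwrite("pics/items.png",t)
import fitc
from scipy.optimize import minimize
q=np.load("scene0.npz")["p"]
for x0 in([.478,.153,.065],[.476,.151,.065]):
    r=minimize(fitc.cost,x0,args=(q,"scene"),method="Nelder-Mead",options=dict(initial_simplex=np.array(x0)+np.array([[0,0,0],[.004,0,0],[0,.004,0],[0,0,.02]])));print(r.x,r.fun)
# overlay
for n,im in(("top",p),("scene",q)):
  im=cv2.resize(im,None,fx=4,fy=4,interpolation=cv2.INTER_CUBIC)
  for x,y,a in((.4601,-.1545,-.199),(.4781,.1534,.0653)):
    c,s=np.cos(a),np.sin(a)
    for z,cx,cy,w,h in((.03,0,0,.132,.23),(.03,-.039,0,.034,.212),(.03,.021,-.047,.07,.098),(.03,.021,.06,.046,.046)):
        P=[]
        for dx,dy in((1,1),(1,-1),(-1,-1),(-1,1)):
            X,Y=cx+dx*w/2,cy+dy*h/2
            P.append((pix([x+c*X-s*Y,y+s*X+c*Y,z],n)+.5)*4)
        cv2.polylines(im,[np.array(P).astype(int)],True,(0,255,0),1)
  u0,u1,v0,v1=(235,420,180,255) if n=="top" else (225,410,170,285)
  cv2.imwrite(f"pics/ov_{n}.png",im[v0*4:v1*4,u0*4:u1*4])
```

```text
[0.48320825 0.15744553 0.0575868 ] 32.13757
[0.48305466 0.15744587 0.06330764] 32.112806
```

View pics/items.png

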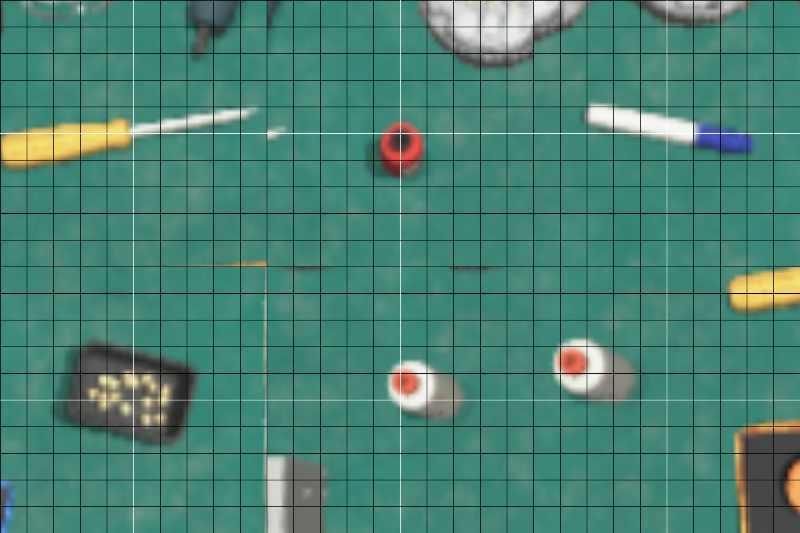

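View pics/ov_top.png

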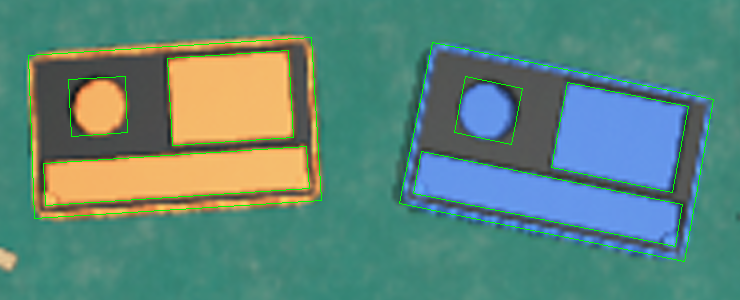

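View pics/ov_scene.png

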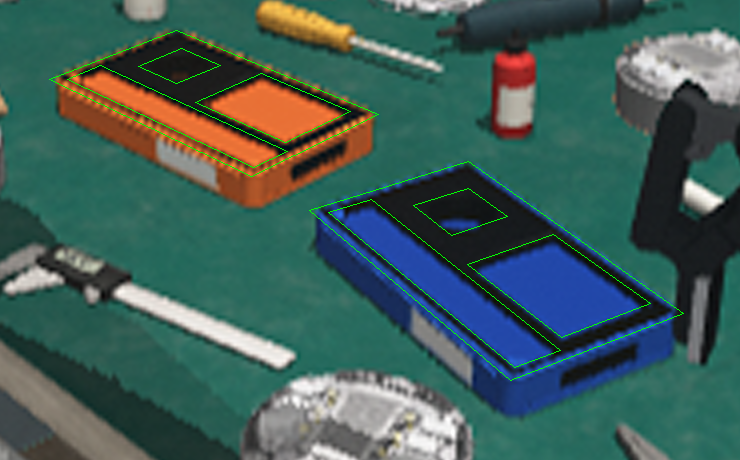

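```bash
cat > fiti.py <<'E'
from h import *
from scipy.optimize import minimize
S=4
def cyl(r,z0,z1,cx=0,cy=0):
    t=np.linspace(0,2*np.pi,40);return np.vstack([np.c_[cx+r*np.cos(t),cy+r*np.sin(t),0*t+z] for z in(z0,z1)])
def bx(w,h,z0,z1,cx=0,cy=0): return np.array([[cx+i*w/2,cy+j*h/2,z] for i in(1,-1) for j in(1,-1) for z in(z0,z1)])
def cylY(r,y0,y1,zc):
    t=np.linspace(0,2*np.pi,24);return np.vstack([np.c_[r*np.cos(t),0*t+y,zc+r*np.sin(t)] for y in(y0,y1)])
M={"red":[cyl(.0165,0,.07),cyl(.008,.07,.088)],"white":[cyl(.019,0,.083),cyl(.010,.083,.105)],
 "tray":[bx(.056,.082,0,.011),bx(.062,.09,.011,.022)],"marker":[cylY(.0085,-.063,.063,.0085)],
 "driver":[cylY(.013,0,.098,.013),cylY(.003,-.098,0,.013)]}
def mask(p):
    f=cv2.resize(p,None,fx=S,fy=S,interpolation=cv2.INTER_LINEAR).astype(float)
    b,g,r=f[...,0],f[...,1],f[...,2]
    return 1-np.clip(((g-r)/(g+1)-.2)/.2,0,1)
def sil(parts,v,n,shape):
    x,y,a,z=v;c,s=np.cos(a),np.sin(a);C=ctrl.calibration(n);m=np.zeros(shape,np.uint8)
    for P in parts:
        W=np.c_[x+c*P[:,0]-s*P[:,1],y+s*P[:,0]+c*P[:,1],P[:,2]+z]
        q=(W@C["R"].T+C["t"])@C["mtx"].T;q=(q[:,:2]/q[:,2:]+.5)*S-.5
        cv2.fillConvexPoly(m,cv2.convexHull(np.round(q*16).astype(np.int32)),1,shift=4)
    return m
def fit(nm,x0,cams,rot=True,z=0,win=None):
    mk=[(n,mask(np.load(f)["p"])) for n,f in cams]
    def cost(v):
        t=0
        for n,m in mk:
            a=v[2] if rot else 0
            s=sil(M[nm],(v[0],v[1],a,z),n,m.shape)
            u,w=(pix([x0[0],x0[1],z+.02],n)*S).astype(int);R=int(S*(45 if rot else 25))
            sl=(slice(max(w-R,0),w+R),slice(max(u-R,0),u+R))
            t-=np.where(s[sl],m[sl]-.5,0).sum()
        return t
    x0=np.array(x0,float);best=None
    for k in range(3):
        sx=x0+np.array([[0,0,0],[.006,0,0],[0,.006,0],[0,0,.08]])*(1 if k%2==0 else -1)
        r=minimize(cost,x0,method="Nelder-Mead",options=dict(initial_simplex=sx,xatol=1e-5,fatol=.1));x0=r.x
    return r.x,r.fun
E
python3 - <<'E'
from fiti import *
T=("top","top0.npz");Sc=("scene","scene0.npz")
for nm,x0,rot,cs in(("red",[.645,-.005,0],False,[[T],[Sc]]),("white",[.574,.367,0],False,[[T],[Sc]]),("tray",[.57,-.37,-.24],True,[[T]]),("marker",[.6536,-.192,-.187],True,[[T]]),("driver",[.651,.1825,.18],True,[[T],[Sc]])):
    for c in cs:
        v,f=fit(nm,x0,c,rot);print(nm,c[0][0],v.round(4),round(f))
        p=np.load(c[0][1])["p"];m=sil(M[nm],(v[0],v[1],v[2] if rot else 0,0),c[0][0],(1600,2560))
        im=cv2.resize(p,None,fx=4,fy=4,interpolation=cv2.INTER_LINEAR)
        cv2.drawContours(im,cv2.findContours(m,0,1)[0],-1,(255,0,255),1)
        u,w=(pix([v[0],v[1],.02],c[0][0])*4).astype(int)
        cv2.imwrite(f"t_{nm}_{c[0][0]}.png",im[w-125:w+125,u-120:u+120])
import glob
L=[cv2.resize(cv2.imread(f),(190,198)) for f in sorted(glob.glob("t_*.png"))];print(sorted(glob.glob("t_*.png")))
cv2.imwrite("pics/fits.png",np.vstack([np.hstack(L[:4]),np.hstack(L[4:8])]))
E
```

```text
red top [ 0.6481 -0.006   0.0236] -961
red scene [ 0.6507 -0.0048 -0.0039] -2006
white top [ 0.5749  0.3702 -0.0367] -1487Traceback (most recent call last):
  File "<stdin>", line 5, in <module>
  File "fiti.py", line 37, in fit
    r=minimize(cost,x0,method="Nelder-Mead",options=dict(initial_simplex=sx,xatol=1e-5,fatol=.1));x0=r.x
    res = _minimize_neldermead(fun, x0, args, callback, bounds=bounds,
                               **options)
    fsim[j] = func(sim[j])
              ~~~~^^^^^^^^
    fx = function(np.copy(x), *(wrapper_args + args))
  File "fiti.py", line 30, in cost
    u,w=(pix([x0[0],x0[1],z+.02],n)*S).astype(int);R=int(S*(45 if rot else 25))
         ~~~^^^^^^^^^^^^^^^^^^^^^^^
  File "h.py", line 11, in pix
    c=ctrl.calibration(name);q=c["mtx"]@(c["R"]@np.asarray(X)+c["t"]);return q[:2]/q[2]
ValueError: time passes only in moves, steps and waits
```

Too many calibration calls; I'll cache it.

```bash
python3 - <<'E'
import pickle
from bench import ctrl
pickle.dump({n:ctrl.calibration(n) for n in("top","scene")},open("cal.pkl","wb"))
print(ctrl.get_obs()["time_s"])
E
sed -i 's/^from bench import ctrl/from bench import ctrl\nimport pickle\n_C=pickle.load(open("cal.pkl","rb"))/; s/ctrl\.calibration(\(name\|n\))/_C[\1]/g' h.py
sed -i 's/ctrl\.calibration(\(name\|n\))/_C[\1]/g; s/^from h import \*/from h import *\nfrom h import _C/' fiti.py fitc.py
cat > run1.py <<'E'
from fiti import *
T=("top","top0.npz");Sc=("scene","scene0.npz")
for nm,x0,rot,cs in(("red",[.645,-.005,0],False,[[T],[Sc]]),("white",[.574,.367,0],False,[[T],[Sc]]),("tray",[.57,-.37,-.24],True,[[T]]),("marker",[.6536,-.192,-.187],True,[[T]]),("driver",[.651,.1825,.18],True,[[T],[Sc]])):
    for c in cs:
        v,f=fit(nm,x0,c,rot);print(nm,c[0][0],v.round(4),round(f))
        p=np.load(c[0][1])["p"];m=sil(M[nm],(v[0],v[1],v[2] if rot else 0,0),c[0][0],(1600,2560))
        im=cv2.resize(p,None,fx=4,fy=4,interpolation=cv2.INTER_LINEAR)
        cv2.drawContours(im,cv2.findContours(m,0,1)[0],-1,(255,0,255),1)
        u,w=(pix([v[0],v[1],.02],c[0][0])*4).astype(int)
        cv2.imwrite(f"t_{nm}_{c[0][0]}.png",im[w-125:w+125,u-120:u+120])
import glob
L=[cv2.resize(cv2.imread(f),(190,198)) for f in sorted(glob.glob("t_*.png"))];print(sorted(glob.glob("t_*.png")))
cv2.imwrite("pics/fits.png",np.vstack([np.hstack(L[:4]),np.hstack(L[4:8])]))
E
python3 run1.py
```

```text
1.0
red top [ 0.6481 -0.006   0.0236] -961
red scene [ 0.6507 -0.0048 -0.0039] -2006
white top [ 0.5749  0.3702 -0.0367] -1487
white scene [ 0.5815  0.3777 -0.3052] -2248
tray top [ 0.5715 -0.3695 -0.2818] -3923
marker top [ 0.654  -0.1902 -0.1836] -1333
driver top [0.6515 0.1825 0.1657] -2219
driver scene [0.6553 0.1858 0.1458] -1785
['t_driver_scene.png', 't_driver_top.png', 't_marker_top.png', 't_red_scene.png', 't_red_top.png', 't_tray_top.png', 't_white_scene.png', 't_white_top.png']
```

View pics/fits.png

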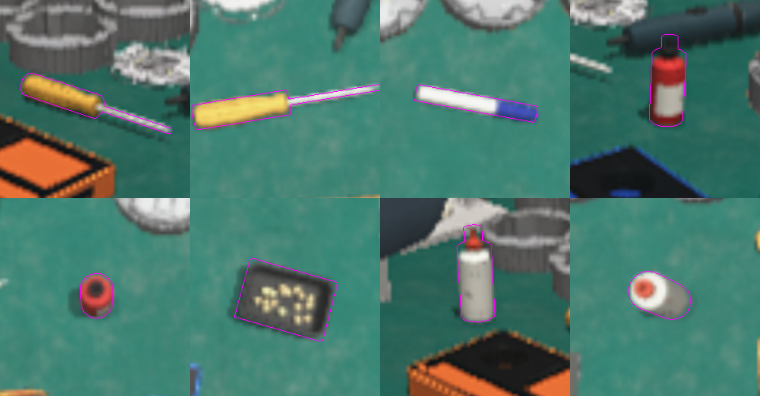

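```bash
cat > go.py <<'E'
import sys,numpy as np
from scipy.spatial.transform import Rotation as Ro
from bench import ctrl
# usage: go.py x y z phi   (m, rad) -> deltas in tool axes
o=ctrl.get_obs();q=o["eef_rot"];R=Ro.from_quat([q[1],q[2],q[3],q[0]]).as_matrix();p=o["eef_pos"]
print("t %.2f pos %s phi %.3f tilt %.4f open %.3f F %s"%(o["time_s"],p.round(4),np.arctan2(R[1,1],R[0,1]),np.arccos(-R[2,0]),o["opening"],o["wrist_force"].round(1)),"j6 %.2f"%o["q"][5])
if len(sys.argv)>4:
    x,y,z,f=map(float,sys.argv[1:5]);c,s=np.cos(f),np.sin(f)
    T=np.array([[0,c,s],[0,s,-c],[-1,0,0]])
    d=R.T@(np.array([x,y,z])-p)*100;w=Ro.from_matrix(R.T@T).as_rotvec()
    print("d cm",d.round(2),"rot",w.round(3),"rows>=%.1f"%max(np.linalg.norm(d)/6.25,np.linalg.norm(w)/.187))
E
python3 go.py .5715 -.3695 .15 -.28
python3 - <<'E'
from h import *
from h import _C
d=np.load("top0.npz")["d"];C=_C["top"]
for v in range(172,250,6):
    r=[]
    for u in range(150,236,6):
        z=d[v,u]; X=C["R"].T@(np.linalg.inv(C["mtx"])@[u,v,1]*z-C["t"]) if z>0 else [0,0,-1]
        r.append("%.2f"%X[2])
    print(v," ".join(r))
z=d[196,178];print(C["R"].T@(np.linalg.inv(C["mtx"])@[178,200,1]*d[200,178]-C["t"]))
E
```

```text
t 1.00 pos [ 0.2307 -0.5267  0.2313] phi -1.158 tilt 0.0000 open 1.001 F [-0.1 -0.7 -0.2] j6 -0.21
d cm [  8.13  -0.73 -37.53] rot [-0.878  0.     0.   ] rows>=6.1
172 -0.00 0.00 0.00 -0.00 0.00 0.00 -0.00 -0.00 0.00 -0.00 -0.00 0.00 -0.00 0.00 0.00
178 0.00 0.00 0.01 0.00 0.00 0.00 0.00 0.00 0.00 0.10 0.08 0.04 0.00 -0.00 0.00
184 0.00 0.00 -0.00 0.00 0.00 0.00 0.00 -0.01 0.00 0.06 0.07 0.03 0.00 0.00 0.00
190 0.01 0.00 0.00 0.00 0.00 0.00 0.00 0.00 0.00 0.00 -0.00 -0.00 0.00 -0.00 0.00
196 -0.00 -0.00 0.00 0.01 -0.00 0.00 0.00 -0.00 -0.00 0.00 0.00 0.00 -0.00 0.00 0.00
202 0.09 0.09 0.09 0.09 0.09 0.05 0.00 0.00 0.00 0.00 0.00 0.00 0.00 0.00 -0.00
208 0.09 0.09 0.09 0.09 0.09 0.05 -0.00 -0.00 -0.00 -0.00 -0.00 0.00 -0.00 0.00 -0.00
214 0.09 0.09 0.09 0.09 0.09 0.05 0.00 -0.00 -0.00 0.00 0.00 0.00 0.00 0.01 0.00
220 0.09 0.09 0.09 0.10 0.09 0.05 0.01 -0.00 -0.00 -0.00 0.00 0.00 0.00 0.00 0.00
226 0.10 0.09 0.09 0.09 0.09 0.05 -0.00 0.01 -0.00 0.00 0.00 0.00 0.00 0.00 0.01
232 0.09 0.09 0.09 0.09 0.09 0.05 0.00 -0.00 0.01 0.01 -0.00 -0.00 0.00 -0.00 0.00
238 0.09 0.09 0.09 0.09 0.09 0.04 0.00 0.00 -0.00 -0.00 -0.00 0.01 0.01 0.00 0.00
244 0.08 0.07 0.07 0.08 0.07 0.04 0.00 0.00 0.00 0.00 0.00 0.00 0.00 -0.00 0.01
[0.51093267 0.46363828 0.06792924]
```

```bash
python3 -m creep '1 0 0 0 -0.18 0 0; 1 0 0 0 -0.18 0 0; 1 0 0 0 -0.18 0 0; 1 0 0 0 -0.18 0 0; 1 0 0 0 -0.16 0 0; 1 0 0 0 0 0 0'; python3 go.py .5715 -.3695 .12 -.28
```

```text
time_s: 1.75
eef_pos: [0.2307, -0.5267, 0.2313]
eef_rot: [-0.433, -0.559, -0.433, 0.559]
wrist_force: [-1.1, 0.5, -0.1]
opening: 0.999
t 1.75 pos [ 0.2307 -0.5267  0.2313] phi -0.251 tilt 0.0000 open 0.999 F [-1.1  0.5 -0.1] j6 -1.11
d cm [ 11.13  29.1  -23.71] rot [ 0.029  0.    -0.   ] rows>=6.3
```

```bash
python3 -m creep '1 1 4.1 -3.4 0.03 0 0; 1 1 4.1 -3.4 0 0 0; 1 1 4.1 -3.4 0 0 0; 1 1 4.1 -3.4 0 0 0; 1 1 4.1 -3.4 0 0 0; 1 1 4.1 -3.4 0 0 0; 1 1 4.1 -3.4 0 0 0; 1 0 0 0 0 0 0'; python3 go.py .5715 -.3695 .06 -.28
python3 - <<'E'
from h import *
p,d=ctrl.camera("scene");cv2.imwrite("pics/s1.png",cv2.resize(p[100:340,300:560],None,fx=3,fy=3)[:600])
E
```

```text
time_s: 2.75
eef_pos: [0.5839, -0.3789, 0.1591]
eef_rot: [-0.416, -0.572, -0.413, 0.574]
wrist_force: [-0.2, 1.2, 0.7]
opening: 0.998
t 2.75 pos [ 0.5839 -0.3789  0.1591] phi -0.318 tilt 0.0038 open 0.998 F [-0.2  1.2  0.7] j6 -0.43
d cm [ 9.9  -1.49 -0.54] rot [-0.038  0.003 -0.002] rows>=1.6
```

View pics/s1.png

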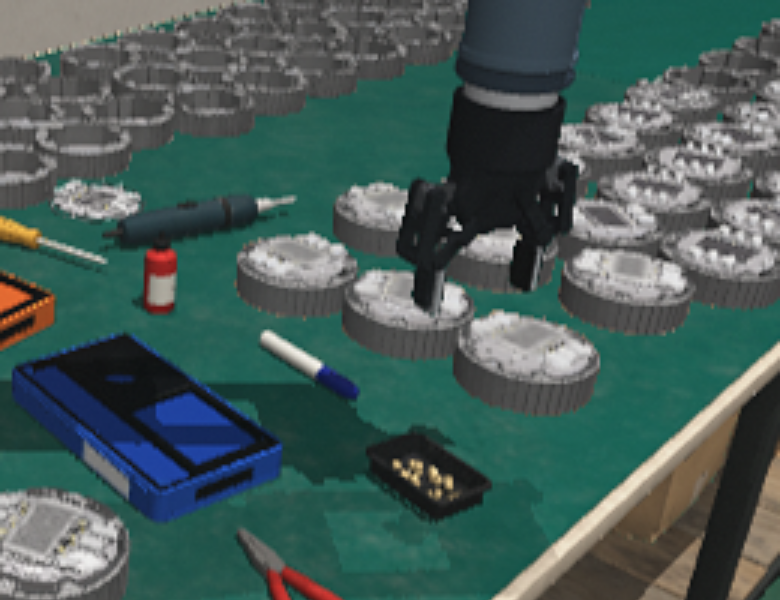

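```bash
python3 - <<'E'
from fiti import *
p,d=ctrl.camera("scene");np.savez("scene1.npz",p=p,d=d)
for nm,x0 in(("tray",[.571,-.37,-.26]),("marker",[.654,-.19,-.184])):
    v,f=fit(nm,x0,[("scene","scene1.npz")]);print(nm,v.round(4),f)
    v,f=fit(nm,x0,[("scene","scene1.npz"),("top","top0.npz")]);print(nm,v.round(4),f)
E
python3 -m creep '1 3 -0.7 -0.3 -0.035 0 0; 1 3 -0.7 -0.3 0 0 0; 1 0 0 0 0 0 0';python3 go.py .5715 -.3695 .003 -.265
```

```text
tray [ 0.5752 -0.3668 -0.3192] -4460.72690941093
tray [ 0.5718 -0.3689 -0.2857] -8296.859092404356
marker [ 0.6557 -0.1876 -0.2171] -1099.1163565065635
marker [ 0.6542 -0.1899 -0.2107] -2360.5009198971193
time_s: 3.22
eef_pos: [0.5671, -0.3754, 0.1015]
eef_rot: [-0.424, -0.566, -0.419, 0.569]
wrist_force: [-1.1, -0.8, -0.1]
opening: 0.996
t 3.23 pos [ 0.5671 -0.3754  0.1015] phi -0.293 tilt 0.0086 open 0.996 F [-1.1 -0.8 -0.1] j6 -0.46
d cm [ 9.85  0.21 -0.77] rot [-0.028  0.008 -0.004] rows>=1.6
```

```bash
python3 -m creep '1 2.5 0.2 -0.35 0 0.008 -0.004; 1 2.5 0.1 -0.35 0 0 0; 1 0 0 0 0 0 0';python3 go.py .5717 -.3692 .003 -.283
```

```text
time_s: 3.6
eef_pos: [0.5728, -0.3733, 0.0526]
eef_rot: [0.422, 0.569, 0.418, -0.568]
wrist_force: [-0.3, 0.3, -0.2]
opening: 1.0
t 3.60 pos [ 0.5728 -0.3733  0.0526] phi -0.298 tilt 0.0051 open 1.000 F [-0.3  0.3 -0.2] j6 -0.45
d cm [ 4.96 -0.25 -0.36] rot [-0.015  0.001 -0.005] rows>=0.8
```

```bash
python3 -m creep '1 0 -0.25 -0.4 -0.015 0 -0.005; 1 2 0 0 0 0 0; 1 2 0 0 0 0 0; 1 0 0 0 0 0 0';python3 go.py .5717 -.3692 .003 -.283
python3 - <<'E'
from h import *
p,d=ctrl.camera("scene");cv2.imwrite("pics/s2.png",cv2.resize(p[200:300,390:500],None,fx=6,fy=6)[:600])
E
```

```text
time_s: 4.1
eef_pos: [0.5725, -0.3699, 0.012]
eef_rot: [-0.426, -0.565, -0.423, 0.566]
wrist_force: [0.3, -0.4, -0.2]
opening: 0.999
t 4.10 pos [ 0.5725 -0.3699  0.012 ] phi -0.283 tilt 0.0036 open 0.999 F [ 0.3 -0.4 -0.2] j6 -0.46
d cm [ 0.9  -0.1  -0.04] rot [-0.     0.003 -0.002] rows>=0.1
```

View pics/s2.png

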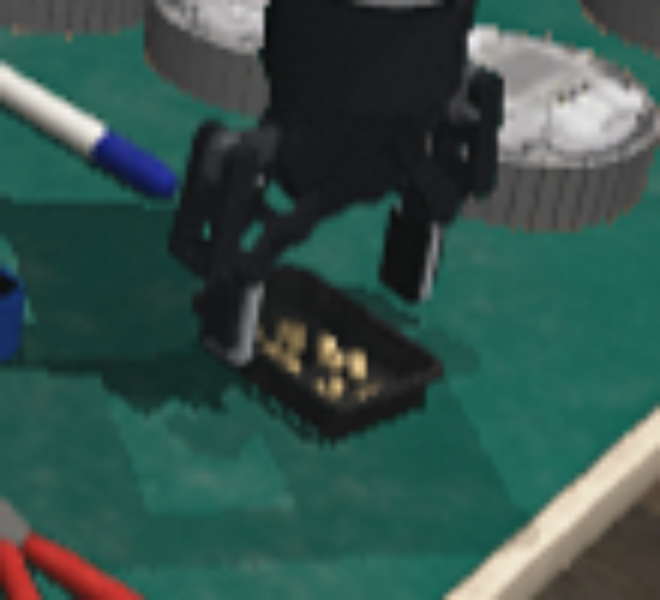

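Run:
```python
from fiti import *
p,d=ctrl.camera("scene");t,dt=ctrl.camera("top");np.savez("top2.npz",p=t,d=dt);np.savez("scene2.npz",p=p,d=d)
f=-.283;c,s=np.cos(f),np.sin(f)
for n,im,(u0,u1,v0,v1) in(("scene",p,(390,500,200,300)),("top",t,(400,480,150,210))):
  I=cv2.resize(im,None,fx=4,fy=4,interpolation=cv2.INTER_CUBIC)
  for v,col in(((.5717,-.3692,-.283,0),(255,0,255)),):
    cv2.drawContours(I,cv2.findContours(sil(M["tray"],v,n,I.shape[:2]),0,1)[0],-1,col,1)
  for k in(1,-1):
    for a,b in(((k*.0425,-.011),(k*.0425,.011)),((k*.0425,.011),(k*.057,.011)),((k*.057,.011),(k*.057,-.011)),((k*.057,-.011),(k*.0425,-.011))):
      P=[(pix([.5725+c*y+s*z,-.3699+s*y-c*z,.025],n)*4+1.5).astype(int) for y,z in(a,b)]
      cv2.line(I,P[0],P[1],(0,255,255),1)
  cv2.imwrite(f"pics/g_{n}.png",cv2.resize(I[v0*4:v1*4,u0*4:u1*4],None,fx=1.5,fy=1.5))
```

View pics/g_scene.png

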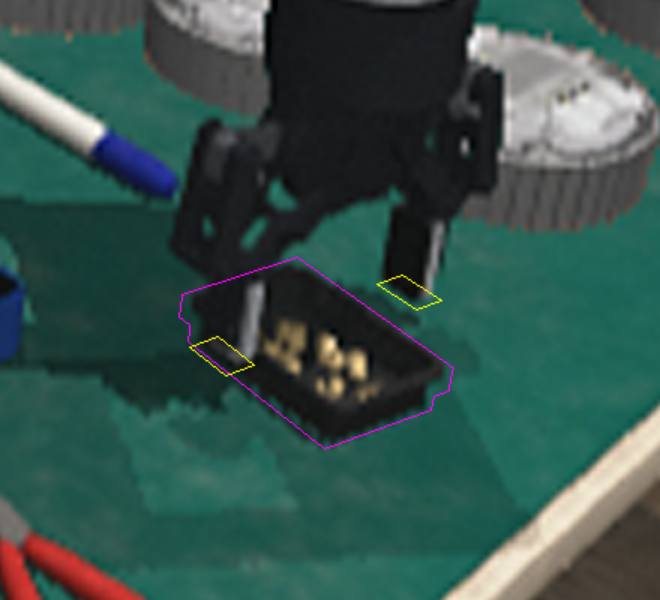

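View pics/g_top.png

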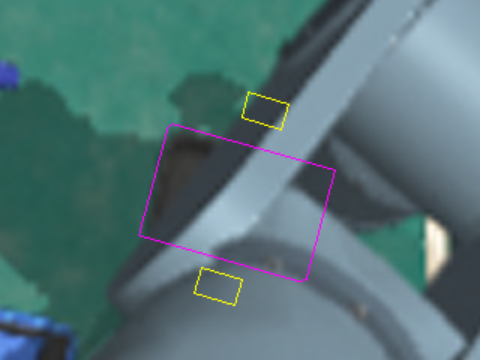

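```bash
python3 -m creep '1 0.9 -0.1 -0.04 0 0.003 -0.002; 1 0 0 0 0 0 0';python3 go.py .5717 -.3692 .003 -.283; python3 -m creep '0 0 0 0 0 0 0; 0 0 0 0 0 0 0; 0 0 0 0 0 0 0; 0 0 0 0 0 0 0; 0 0 0 0 0 0 0; 0 0 0 0 0 0 0'; python3 go.py
```

```text
time_s: 4.5
eef_pos: [0.5738, -0.3711, 0.0064]
eef_rot: [0.427, 0.566, 0.422, -0.565]
wrist_force: [-0.5, 1.1, -0.1]
opening: 0.996
t 4.50 pos [ 0.5738 -0.3711  0.0064] phi -0.283 tilt 0.0062 open 0.996 F [-0.5  1.1 -0.1] j6 -0.46
d cm [ 0.33 -0.25 -0.13] rot [-0.     0.002 -0.006] rows>=0.1
time_s: 5.25
eef_pos: [0.5742, -0.3715, 0.0074]
eef_rot: [0.427, 0.566, 0.422, -0.565]
wrist_force: [-0.5, -0.2, -0.4]
opening: 0.7
t 5.25 pos [ 0.5742 -0.3715  0.0074] phi -0.283 tilt 0.0077 open 0.700 F [-0.5 -0.2 -0.4] j6 -0.46
```

```bash
python3 -m creep '0.85 0 0 0 0 0 0; 0.85 0 -0.1 0 0 0.003 -0.006; 0.85 0.4 -0.1 -0.1 0 0 0; 0.85 0.2 0 0 0 0 0';python3 go.py .5717 -.3692 .003 -.283
```

```text
time_s: 5.75
eef_pos: [0.5727, -0.3701, 0.0013]
eef_rot: [0.425, 0.566, 0.424, -0.565]
wrist_force: [-0.1, -0.1, 0.7]
opening: 0.85
t 5.75 pos [ 0.5727 -0.3701  0.0013] phi -0.283 tilt 0.0012 open 0.850 F [-0.1 -0.1  0.7] j6 -0.47
d cm [-0.17 -0.12 -0.06] rot [ 0.    -0.    -0.001] rows>=0.0
```

```bash
python3 -m creep '0 -0.1 0 0 0 0 0; 0 0 0 0 0 0 0; 0 0 0 0 0 0 0; 0 0 0 0 0 0 0';python3 go.py; python3 -m creep '0 -3 0 0 0 0 0; 0 -3 0 0 0 0 0; 0 -1 0 0 0 0 0; 0 0 0 0 0 0 0'; python3 go.py
python3 - <<'E'
from h import *
p,d=ctrl.camera("scene");cv2.imwrite("pics/s3.png",cv2.resize(p[180:290,370:500],None,fx=5,fy=5))
E
```

```text
time_s: 6.25
eef_pos: [0.5726, -0.37, 0.0023]
eef_rot: [0.425, 0.566, 0.424, -0.565]
wrist_force: [0.4, -0.4, -0.2]
opening: 0.707
t 6.25 pos [ 0.5726 -0.37    0.0023] phi -0.283 tilt 0.0009 open 0.707 F [ 0.4 -0.4 -0.2] j6 -0.46
time_s: 6.75
eef_pos: [0.5715, -0.3691, 0.0718]
eef_rot: [0.423, 0.566, 0.426, -0.566]
wrist_force: [-0.0, 0.7, -1.9]
opening: 0.704
t 6.75 pos [ 0.5715 -0.3691  0.0718] phi -0.283 tilt 0.0029 open 0.704 F [-0.   0.7 -1.9] j6 -0.46
```

View pics/s3.png

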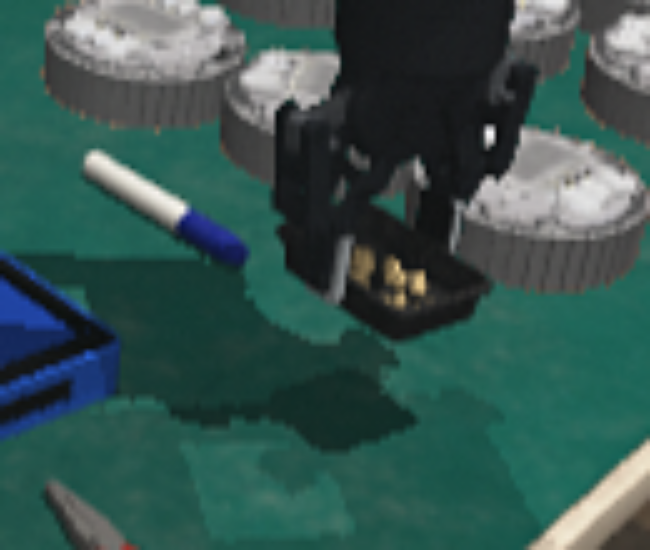

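```bash
python3 go.py .4714 -.2050 .075 -.2
```

```text
t 6.80 pos [ 0.5712 -0.3689  0.0712] phi -0.283 tilt 0.0037 open 0.703 F [ 0.7  0.6 -0.8] j6 -0.46
d cm [ -0.31 -14.16 -12.95] rot [-0.083 -0.002  0.003] rows>=3.1
```

```bash
python3 -m creep '0 -0.3 -2.8 -2.6 0 0 0; 0 -0.1 -2.8 -2.6 0 0 0; 0 0 -2.8 -2.6 0 0 0; 0 0 -2.8 -2.6 0 0 0; 0 0 -2.0 -2.0 -0.04 0 0; 0 0 0 0 -0.04 0 0; 0 0 0 0 0 0 0';python3 go.py .4714 -.2050 .06 -.2
```

```text
time_s: 7.68
eef_pos: [0.4704, -0.2042, 0.0661]
eef_rot: [-0.44, -0.547, -0.454, 0.549]
wrist_force: [0.3, -0.4, -0.9]
opening: 0.709
t 7.67 pos [ 0.4704 -0.2042  0.0661] phi -0.202 tilt 0.0191 open 0.709 F [ 0.3 -0.4 -0.9] j6 -0.44
d cm [0.61 0.12 0.06] rot [-0.002 -0.009  0.017] rows>=0.1
```

```bash
python3 -m creep '0 0.5 0.1 0.05 0 -0.009 0.017; 0 0 0 0 0 0 0';python3 go.py .4714 -.2050 .04 -.2
```

```text
time_s: 7.92
eef_pos: [0.4708, -0.2048, 0.0595]
eef_rot: [0.446, 0.548, 0.447, -0.548]
wrist_force: [0.3, 0.4, -1.6]
opening: 0.703
t 7.92 pos [ 0.4708 -0.2048  0.0595] phi -0.204 tilt 0.0006 open 0.703 F [ 0.3  0.4 -1.6] j6 -0.44
d cm [1.95 0.06 0.01] rot [-0.004 -0.001  0.   ] rows>=0.3
```

Run:
```python
from h import *
p,d=ctrl.camera("scene");cv2.imwrite("pics/s4.png",cv2.resize(p[180:290,290:420],None,fx=6,fy=6)[:600])
```

```text
(no output)
```

View pics/s4.png

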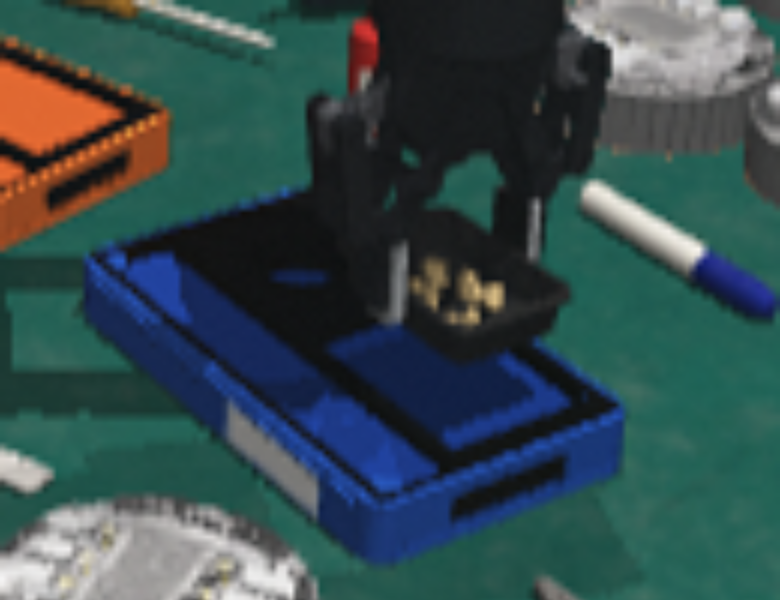

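```bash
python3 -m creep '0 1.2 0.06 0 0 0 0; 0 1.2 0 0 0 0 0; 0 0.5 0 0 0 0 0; 0 0 0 0 0 0 0';python3 go.py .4714 -.2050 .025 -.2
```

```text
time_s: 8.48
eef_pos: [0.4716, -0.2055, 0.0282]
eef_rot: [0.446, 0.549, 0.447, -0.548]
wrist_force: [1.2, 0.8, -0.8]
opening: 0.707
t 8.47 pos [ 0.4716 -0.2055  0.0282] phi -0.205 tilt 0.0009 open 0.707 F [ 1.2  0.8 -0.8] j6 -0.44
d cm [ 0.32 -0.03 -0.04] rot [-0.005 -0.001  0.001] rows>=0.1
```

```bash
python3 -m creep '0 0.4 0 0 0 0 0; 0 0.1 0 0 0 0 0';python3 go.py .4714 -.2050 .0243 -.2;python3 - <<'E'
from h import *
p,d=ctrl.camera("scene");cv2.imwrite("pics/s5.png",cv2.resize(p[180:290,290:420],None,fx=6,fy=6)[:600])
E
```

```text
time_s: 8.72
eef_pos: [0.4721, -0.2059, 0.0248]
eef_rot: [0.446, 0.549, 0.446, -0.548]
wrist_force: [-7.2, 4.0, 18.0]
opening: 0.705
t 8.72 pos [ 0.4721 -0.2059  0.0248] phi -0.205 tilt 0.0004 open 0.705 F [-7.2  4.  18. ] j6 -0.44
d cm [ 0.05 -0.09 -0.07] rot [-0.005 -0.     0.   ] rows>=0.0
```

View pics/s5.png

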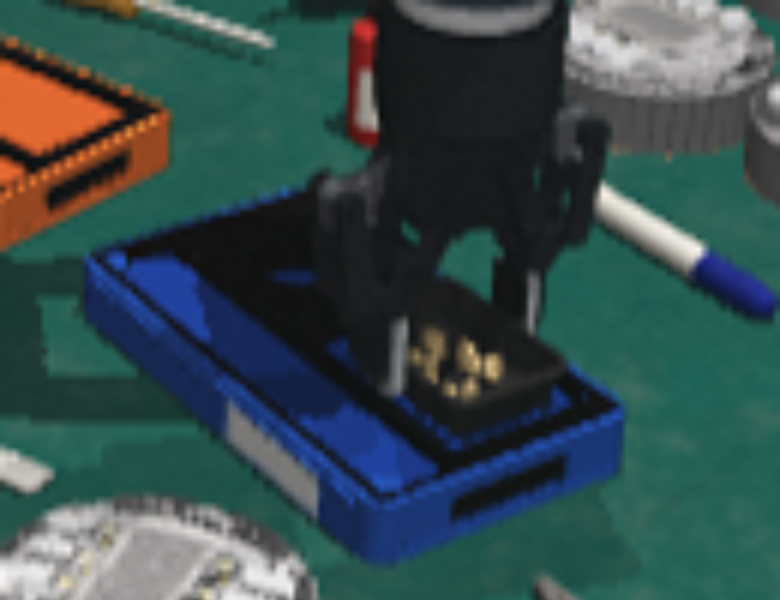

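```bash
python3 -m creep '0.8 0 0 0 0 0 0; 0.8 0 0 0 0 0 0; 0.8 -0.5 0 0 0 0 0; 0.85 -3 0 0 0 0 0; 0.9 -4 0 0 0 0 0; 1 -4 0 0 0 0 0; 1 0 0 0 0 0 0';python3 - <<'E'
from h import *
p,d=ctrl.camera("scene");cv2.imwrite("pics/s6.png",cv2.resize(p[180:290,290:420],None,fx=6,fy=6)[:600])
E
python3 go.py .642 .227 .09 .166
```

```text
time_s: 9.65
eef_pos: [0.4725, -0.2062, 0.1443]
eef_rot: [0.447, 0.549, 0.446, -0.548]
wrist_force: [-0.3, -0.0, -0.2]
opening: 1.0
t 9.70 pos [ 0.4713 -0.2054  0.1424] phi -0.205 tilt 0.0025 open 1.001 F [-0.2 -0.2 -1. ] j6 -0.44
d cm [  5.28   7.94 -45.8 ] rot [-0.371 -0.002  0.002] rows>=7.5
```

View pics/s6.png

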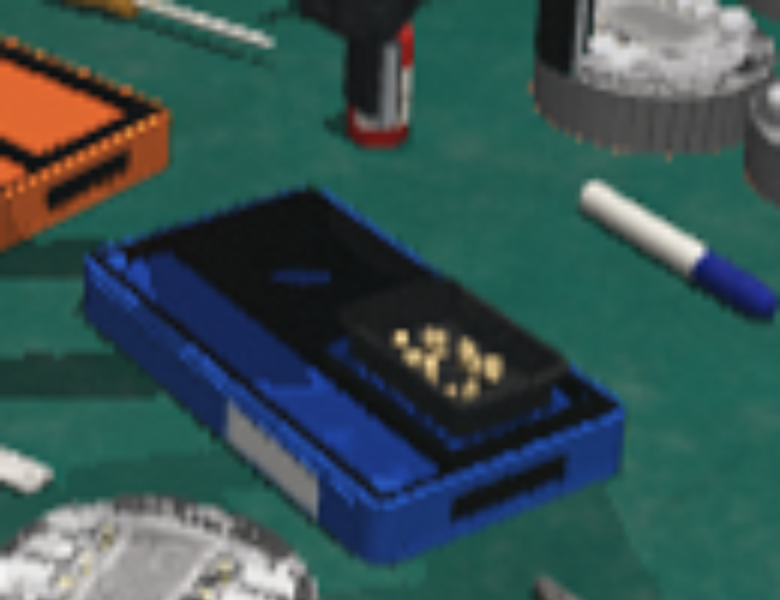

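```bash
python3 -m creep '1 0 1 -5.5 0 0 0; 1 0 1 -5.5 0 0 0; 1 0 1 -5.5 0 0 0; 1 0 1 -5.5 0 0 0; 1 0 1 -5.5 0 0 0; 1 0 1 -5.5 0 0 0; 1 0 1 -5.5 0 0 0; 1 0 1 -5.5 0 0 0; 1 0 0 0 -0.17 0 0; 1 0 0 0 -0.17 0 0';python3 go.py .6458 .2284 .06 .16
```

```text
time_s: 10.95
eef_pos: [0.636, 0.222, 0.1237]
eef_rot: [0.527, 0.458, 0.541, -0.469]
wrist_force: [-0.1, 0.2, -0.7]
opening: 1.001
t 10.95 pos [0.636  0.222  0.1237] phi 0.140 tilt 0.0257 open 1.001 F [-0.1  0.2 -0.7] j6 0.02
d cm [ 6.34  1.22 -0.47] rot [-0.02  -0.006  0.025] rows>=1.0
```

```bash
python3 -m creep '1 3 0.6 -0.25 -0.02 -0.006 0.025; 1 3 0.6 -0.2 0 0 0; 1 0 0 0 0 0 0';python3 go.py .6458 .2284 .03 .16;python3 - <<'E'
from h import *
p,d=ctrl.camera("scene");cv2.imwrite("pics/s7.png",cv2.resize(p[110:210,230:360],None,fx=6,fy=6)[:600])
E
```

```text
time_s: 11.32
eef_pos: [0.6431, 0.2285, 0.0562]
eef_rot: [0.538, 0.455, 0.541, -0.46]
wrist_force: [0.1, -0.4, -0.9]
opening: 1.002
t 11.32 pos [0.6431 0.2285 0.0562] phi 0.164 tilt 0.0077 open 1.002 F [ 0.1 -0.4 -0.9] j6 0.00
d cm [2.62 0.28 0.05] rot [0.004 0.001 0.008] rows>=0.4
```

View pics/s7.png

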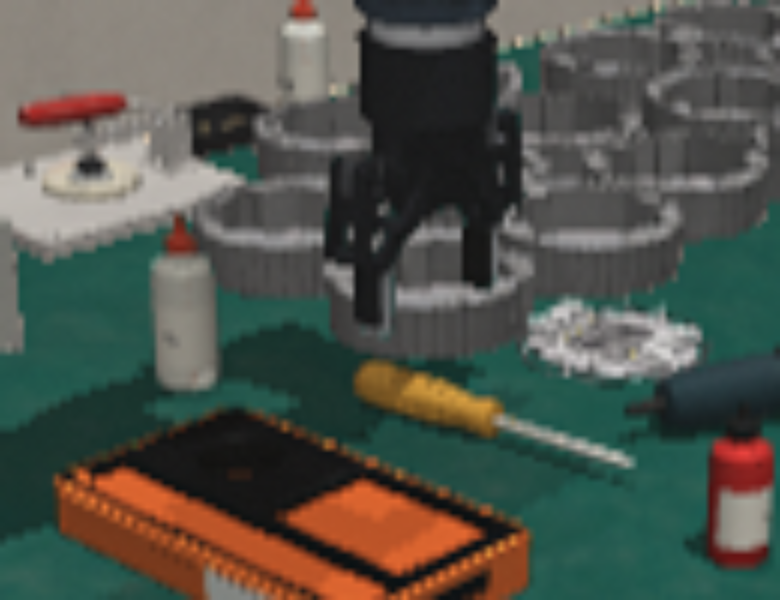

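```bash
python3 -m creep '1 2.6 0.25 0 0 0 0.008; 1 0 0 0 0 0 0';python3 go.py .6458 .2284 .007 .16;python3 - <<'E'
from h import *
p,d=ctrl.camera("scene");cv2.imwrite("pics/s8.png",cv2.resize(p[130:200,260:360],None,fx=8,fy=8)[:600])
E
```

```text
time_s: 11.62
eef_pos: [0.647, 0.2289, 0.0332]
eef_rot: [0.54, 0.458, 0.538, -0.456]
wrist_force: [-0.7, -0.1, -0.2]
opening: 1.002
t 11.62 pos [0.647  0.2289 0.0332] phi 0.164 tilt 0.0042 open 1.002 F [-0.7 -0.1 -0.2] j6 0.00
d cm [ 2.62 -0.14  0.02] rot [ 0.004  0.001 -0.004] rows>=0.4
```

View pics/s8.png

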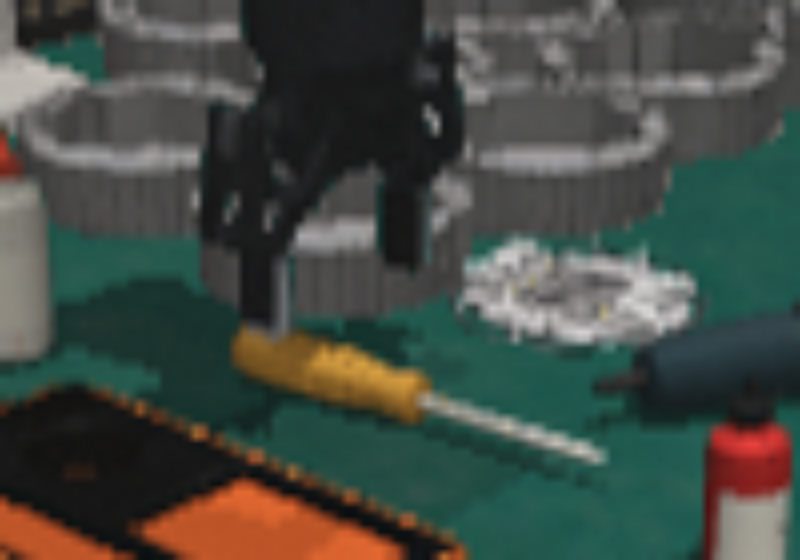

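Consistent with straddling the grip. Down and close.

```bash
python3 -m creep '1 1.4 -0.1 0 0 0 -0.004; 1 1.3 0 0 0 0 0; 1 0 0 0 0 0 0';python3 go.py .6458 .2284 .007 .16
```

```text
time_s: 12.05
eef_pos: [0.6504, 0.2293, 0.0105]
eef_rot: [0.541, 0.46, 0.537, -0.455]
wrist_force: [-0.6, 1.0, -0.4]
opening: 0.998
t 12.05 pos [0.6504 0.2293 0.0105] phi 0.164 tilt 0.0092 open 0.998 F [-0.6  1.  -0.4] j6 0.00
d cm [ 0.35 -0.47  0.02] rot [ 0.004  0.001 -0.009] rows>=0.1
```

```bash
python3 -m creep '1 0.3 -0.5 0 0 0 -0.009; 1 0.1 0 0 0 0 0; 0.5 0 0 0 0 0 0; 0.5 0 0 0 0 0 0; 0.5 0 0 0 0 0 0';python3 go.py .6458 .2284 .007 .16
```

```text
time_s: 12.68
eef_pos: [0.6458, 0.2286, 0.0072]
eef_rot: [0.54, 0.458, 0.539, -0.457]
wrist_force: [1.0, -0.3, 0.5]
opening: 0.506
t 12.68 pos [0.6458 0.2286 0.0072] phi 0.164 tilt 0.0011 open 0.506 F [ 1.  -0.3  0.5] j6 0.00
d cm [ 0.02 -0.    0.02] rot [ 0.004  0.001 -0.001] rows>=0.0
```

```bash
python3 -m creep '0 0 0 0 0 0 0; 0 0 0 0 0 0 0; 0 0 0 0 0 0 0; 0 0 0 0 0 0 0';python3 go.py;python3 -m creep '0 -3 0 0 0 0 0; 0 -4 0 0 0 0 0; 0 -4 0 0 0 0 0; 0 0 0 0 0 0 0'; python3 go.py;python3 - <<'E'
from h import *
p,d=ctrl.camera("scene");cv2.imwrite("pics/s9.png",cv2.resize(p[110:200,240:370],None,fx=6,fy=6)[:600]);np.savez("scene9.npz",p=p)
p,d=ctrl.camera("top");cv2.imwrite("pics/t9.png",cv2.resize(p[110:210,220:350],None,fx=6,fy=6)[:600]);np.savez("top9.npz",p=p)
E
```

```text
time_s: 13.18
eef_pos: [0.6461, 0.2287, 0.0076]
eef_rot: [0.54, 0.458, 0.539, -0.457]
wrist_force: [-0.1, 0.1, 1.8]
opening: 0.287
t 13.18 pos [0.6461 0.2287 0.0076] phi 0.164 tilt 0.0017 open 0.287 F [-0.1  0.1  1.8] j6 0.00
time_s: 13.68
eef_pos: [0.6443, 0.2284, 0.1181]
eef_rot: [0.539, 0.456, 0.54, -0.459]
wrist_force: [0.1, 0.4, -1.0]
opening: 0.284
t 13.68 pos [0.6443 0.2284 0.1181] phi 0.164 tilt 0.0033 open 0.284 F [ 0.1  0.4 -1. ] j6 0.00
```

View pics/s9.png

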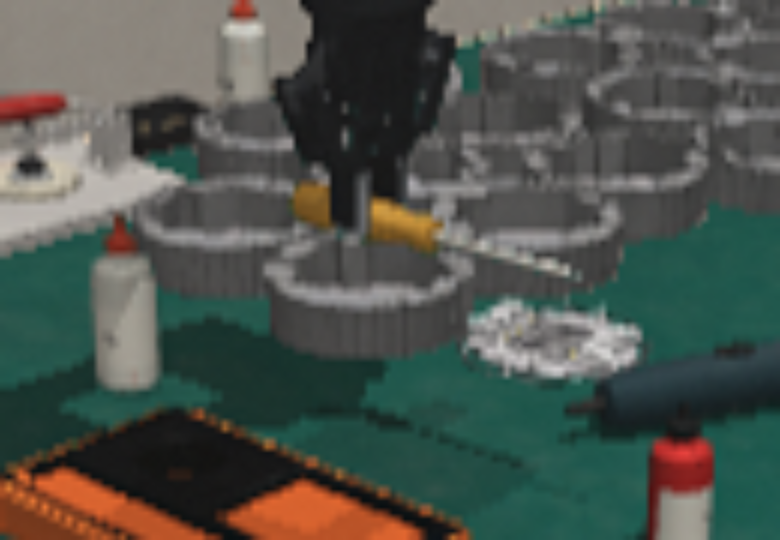

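View pics/t9.png

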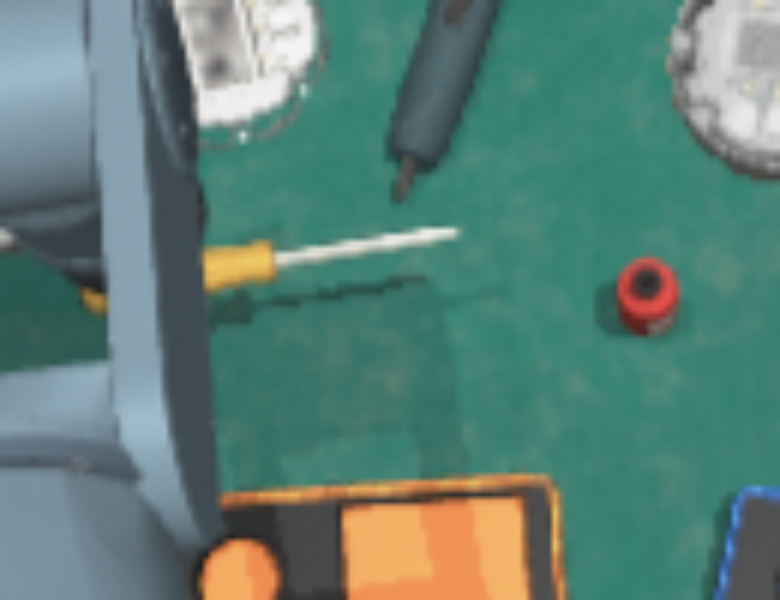

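Run:
```python
from h import *
o=ctrl.get_obs()["eef_pos"];print(o)
for n,a,b in(("top",(296.2,148.7),(265.8,153.3)),("scene",(336.7,156),(313.3,148.8))):
    T=ray(a[0]-.4,a[1]-.4,n,.1235);J=ray(b[0]-.4,b[1]-.4,n,.1235);d=J-T;L=np.hypot(*d[:2]);a_=np.arctan2(-d[0],d[1])
    print(n,T[:2].round(4),J[:2].round(4),"L",L.round(4),"yaw",a_.round(3),"along J to TCP",((o-J)[:2]@(d[:2]/L)).round(4), "cross",(o-J)[:2]@np.array([d[1],-d[0]])/L)
    print(ray(a[0],a[1],n,.1235-.01)[:2])
```

```text
[0.64137675 0.22785403 0.11357107]
top [0.6639 0.0897] [0.6498 0.1816] L 0.093 yaw 0.153 along J to TCP 0.047 cross -0.0012540246411840562
[0.66492089 0.08933537]
scene [0.6706 0.0889] [0.661  0.1875] L 0.0991 yaw 0.097 along J to TCP 0.0421 cross -0.01567103639414153
[0.6877991  0.10336304]
```

```bash
python3 go.py .4309 -.1029 .12 -.2
```

```text
t 13.78 pos [0.6414 0.2279 0.1136] phi 0.164 tilt 0.0108 open 0.284 F [ 0.   0.2 -1. ] j6 0.00
d cm [ -0.34 -26.16  29.21] rot [0.364 0.003 0.011] rows>=6.3
```

```bash
python3 -m creep '0 -0.8 -3.7 4.2 0 0.003 0.011; 0 -0.3 -3.7 4.2 0 0 0; 0 -0.2 -3.7 4.2 0 0 0; 0 -0.2 -3.7 4.2 0 0 0; 0 -0.2 -3.7 4.2 0 0 0; 0 -0.2 -3.7 4.2 0 0 0; 0 0 -3.7 4 0 0 0; 0 0 0 0 0.18 0 0; 0 0 0 0 0.18 0 0; 0 0 0 0 0 0 0';python3 go.py .4309 -.1029 .08 -.2
```

```text
time_s: 15.02
eef_pos: [0.4136, -0.1095, 0.1148]
eef_rot: [-0.436, -0.542, -0.456, 0.555]
wrist_force: [-0.4, -0.1, -0.2]
opening: 0.28
t 15.03 pos [ 0.4136 -0.1095  0.1148] phi -0.205 tilt 0.0335 open 0.280 F [-0.4 -0.1 -0.2] j6 -0.32
d cm [ 3.43  1.68 -0.98] rot [-0.005 -0.004  0.033] rows>=0.6
```

```bash
python3 -m creep '0 0 1.4 -0.95 -0.005 -0.004 0.033; 0 2 0 0 0 0 0; 0 1.3 0 0 0 0 0; 0 0 0 0 0 0 0';python3 go.py .4309 -.1029 .05 -.2;python3 - <<'E'
from h import *
p,d=ctrl.camera("scene");cv2.imwrite("pics/s10.png",cv2.resize(p[180:280,290:420],None,fx=6,fy=6)[:600])
p,d=ctrl.camera("top");cv2.imwrite("pics/t10.png",cv2.resize(p[170:260,310:430],None,fx=6,fy=6)[:600]);
E
```

```text
time_s: 15.52
eef_pos: [0.431, -0.1003, 0.0787]
eef_rot: [0.451, 0.545, 0.45, -0.544]
wrist_force: [-0.2, 0.0, -1.1]
opening: 0.286
t 15.53 pos [ 0.431  -0.1003  0.0787] phi -0.188 tilt 0.0021 open 0.286 F [-0.2  0.  -1.1] j6 -0.31
d cm [2.87 0.03 0.26] rot [ 0.012 -0.001 -0.002] rows>=0.5
```

View pics/s10.png

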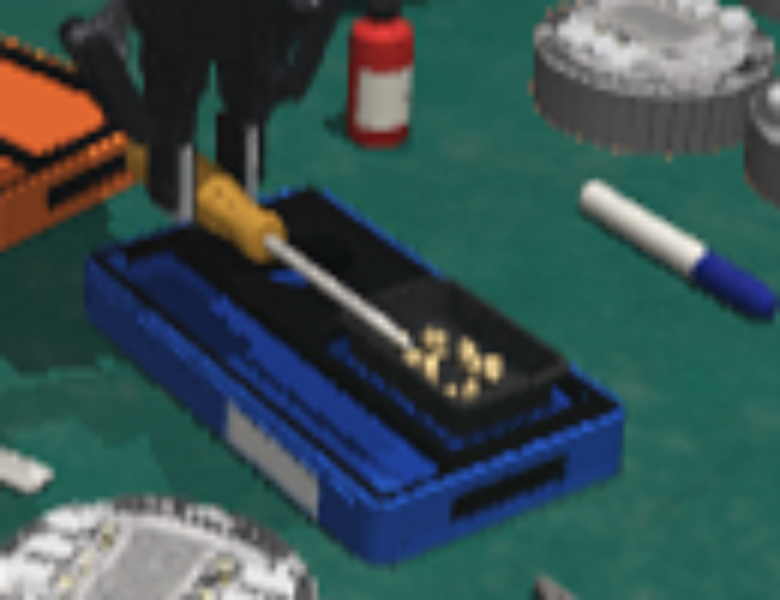

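View pics/t10.png

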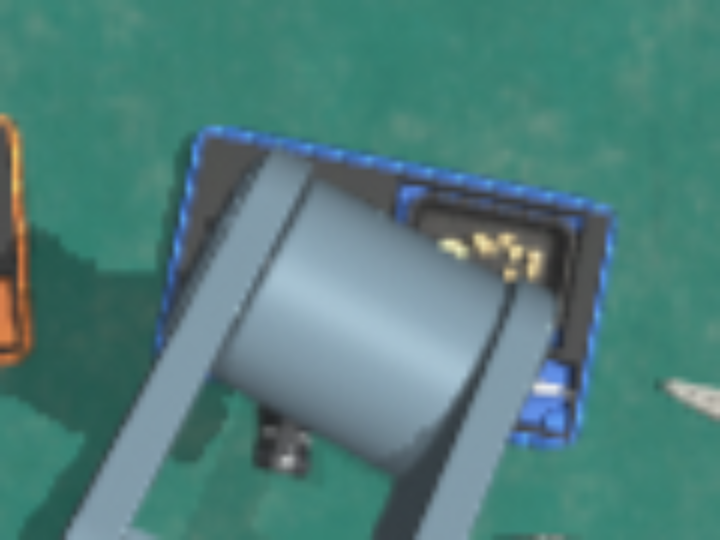

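Run:
```python
from h import *
o=ctrl.get_obs();print(o["eef_pos"])
f=-.188;e=np.array([-np.sin(f),np.cos(f)])
z=o["eef_pos"][2]-.0076+.013
for n,a in(("top",(404.6,234.4)),("scene",(358.5,237.8))):
    T=ray(*a,n,z)[:2];d=o["eef_pos"][:2]-T;print(n,T.round(4),"along",(d@e).round(4),"cross",(d@[e[1],-e[0]]).round(4),"exp tip pix",pix([*(o["eef_pos"][:2]-.143*e),z],n).round(1))
```

```text
[ 0.43162531 -0.10091132  0.07973442]
top [ 0.4061 -0.241 ] along 0.1424 cross -0.0011 exp tip pix [404.7 234.8]
scene [ 0.4032 -0.2434] along 0.1453 cross 0.0013 exp tip pix [358.3 237.2]
```

```bash
python3 -m creep '0 1 0 0.25 0.012 0 0; 0 1 0 0 0 0 0; 0 0 0 0 0 0 0';python3 go.py .4309 -.1029 .04 -.2
```

```text
time_s: 16.0
eef_pos: [0.4321, -0.104, 0.0594]
eef_rot: [0.449, 0.549, 0.445, -0.547]
wrist_force: [-0.5, 1.4, -1.1]
opening: 0.284
t 16.00 pos [ 0.4321 -0.104   0.0594] phi -0.201 tilt 0.0060 open 0.284 F [-0.5  1.4 -1.1] j6 -0.31
d cm [ 1.94 -0.15 -0.09] rot [-0.001  0.001 -0.006] rows>=0.3
```

```bash
python3 -m creep '0 1 -0.15 -0.1 0 0 -0.006; 0 1 -0.05 0 0 0 0; 0 0 0 0 0 0 0';python3 go.py .4309 -.1029 .03 -.2;python3 - <<'E'
from h import *
p,d=ctrl.camera("scene");cv2.imwrite("pics/s11.png",cv2.resize(p[180:280,290:420],None,fx=6,fy=6)[:600])
E
```

```text
time_s: 16.38
eef_pos: [0.4302, -0.1026, 0.0379]
eef_rot: [-0.447, -0.547, -0.447, 0.548]
wrist_force: [0.3, -1.4, -0.8]
opening: 0.285
t 16.38 pos [ 0.4302 -0.1026  0.0379] phi -0.201 tilt 0.0008 open 0.285 F [ 0.3 -1.4 -0.8] j6 -0.30
d cm [0.79 0.08 0.01] rot [-0.001  0.     0.001] rows>=0.1
```

View pics/s11.png

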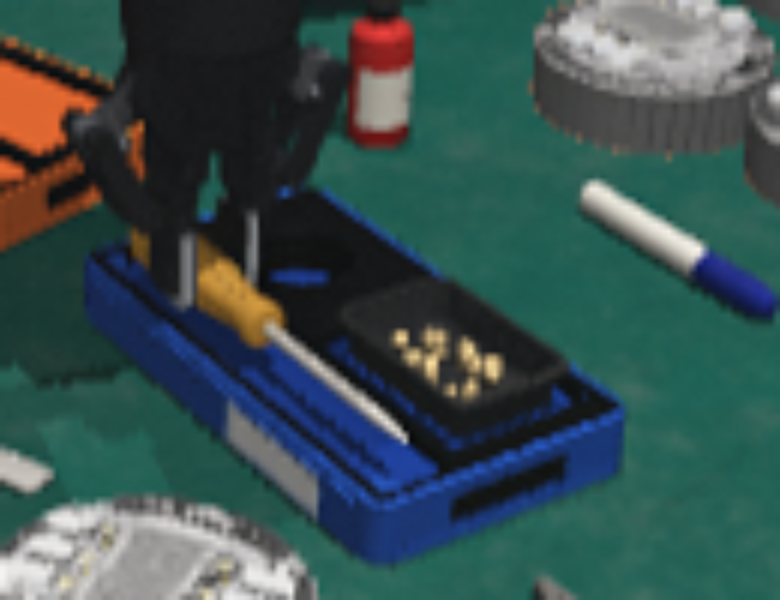

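Aligned over the trough. Lower the rest.

```bash
python3 -m creep '0 0.5 0.08 0 0 0 0; 0 0.3 0 0 0 0 0';python3 go.py .4309 -.1029 .0296 -.2
```

```text
time_s: 16.68
eef_pos: [0.4318, -0.1032, 0.0303]
eef_rot: [-0.448, -0.548, -0.447, 0.548]
wrist_force: [0.3, -0.1, -0.9]
opening: 0.284
t 16.68 pos [ 0.4318 -0.1032  0.0303] phi -0.201 tilt 0.0016 open 0.284 F [ 0.3 -0.1 -0.9] j6 -0.30
d cm [ 0.07 -0.1  -0.01] rot [-0.001  0.001 -0.001] rows>=0.0
```

Within 1 mm of the floor; release gently and lift.

```bash
python3 -m creep '0.36 0 -0.05 0 0 0 0; 0.36 0 0 0 0 0 0; 0.36 0 0 0 0 0 0';python3 go.py; python3 -m creep '0.36 -2 0 0 0 0 0; 0.4 -3 0 0 0 0 0; 0.6 -4 0 0 0 0 0; 1 -4 0 0 0 0 0; 1 0 0 0 0 0 0';python3 - <<'E'
from h import *
p,d=ctrl.camera("scene");cv2.imwrite("pics/s12.png",cv2.resize(p[180:280,290:420],None,fx=6,fy=6)[:600])
E
python3 go.py .649 -.0055 .15 0
```

```text
time_s: 17.05
eef_pos: [0.4317, -0.1033, 0.0305]
eef_rot: [0.448, 0.548, 0.446, -0.548]
wrist_force: [0.4, -0.9, -0.4]
opening: 0.36
t 17.05 pos [ 0.4317 -0.1033  0.0305] phi -0.201 tilt 0.0022 open 0.360 F [ 0.4 -0.9 -0.4] j6 -0.30
time_s: 17.68
eef_pos: [0.4313, -0.1031, 0.1648]
eef_rot: [0.448, 0.548, 0.446, -0.548]
wrist_force: [-0.4, -0.1, 0.6]
opening: 0.986
t 17.73 pos [ 0.4302 -0.1025  0.163 ] phi -0.202 tilt 0.0012 open 1.000 F [-0.2  0.2 -1.1] j6 -0.30
d cm [  1.27  19.5  -13.88] rot [-0.202  0.     0.001] rows>=3.8
```

View pics/s12.png

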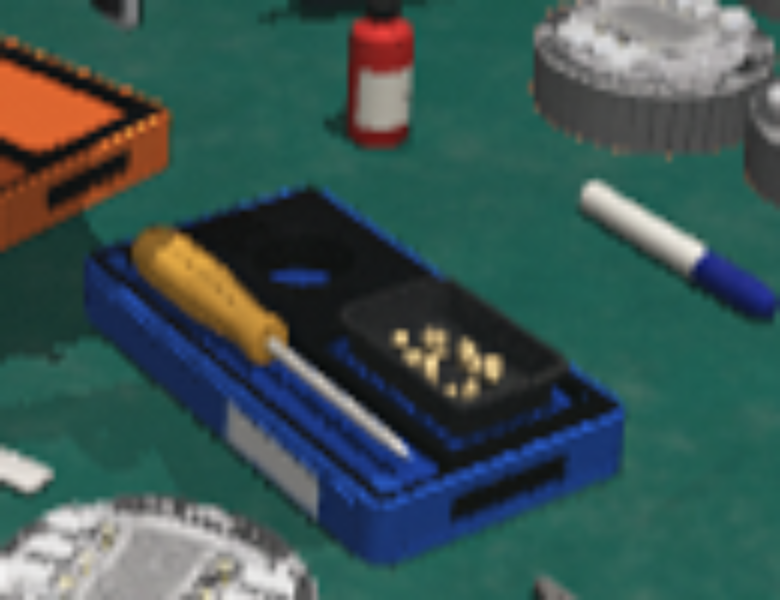

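```bash
python3 go.py .649 -.0055 .13 -.2; python3 -m creep '1 0 4.9 -3.4 0 0 0; 1 0 4.9 -3.4 0 0 0; 1 0 4.9 -3.4 0 0 0; 1 0 4.9 -3.4 0 0 0; 1 0 2.5 -2 0 0 0; 1 0 0 0 0 0 0';python3 go.py .649 -.0055 .13 -.2
```

```text
t 17.73 pos [ 0.4302 -0.1025  0.163 ] phi -0.202 tilt 0.0012 open 1.000 F [-0.2  0.2 -1.1] j6 -0.30
d cm [  3.27  19.5  -13.88] rot [-0.002  0.     0.001] rows>=3.9
time_s: 18.48
eef_pos: [0.6795, 0.0099, 0.1494]
eef_rot: [-0.442, -0.545, -0.45, 0.552]
wrist_force: [-0.6, 0.1, -0.7]
opening: 1.003
t 18.48 pos [0.6795 0.0099 0.1494] phi -0.205 tilt 0.0160 open 1.003 F [-0.6  0.1 -0.7] j6 0.05
d cm [ 1.99 -2.64  2.12] rot [-0.005  0.001  0.016] rows>=0.6
```

```bash
python3 -m creep '1 0 -2.6 2.1 0 0 0.016; 1 0 0 0 0 0 0';python3 go.py .649 -.0055 .07 -.2;python3 - <<'E'
from h import *
p,d=ctrl.camera("scene");cv2.imwrite("pics/s13.png",cv2.resize(p[130:230,290:420],None,fx=6,fy=6)[:600])
E
```

```text
time_s: 18.73
eef_pos: [0.6457, -0.0056, 0.145]
eef_rot: [-0.445, -0.546, -0.448, 0.55]
wrist_force: [-0.1, -0.6, 0.0]
opening: 1.0
t 18.73 pos [ 0.6457 -0.0056  0.145 ] phi -0.204 tilt 0.0076 open 1.000 F [-0.1 -0.6  0. ] j6 0.01
d cm [ 7.5   0.37 -0.09] rot [-0.004  0.002  0.007] rows>=1.2
```

View pics/s13.png

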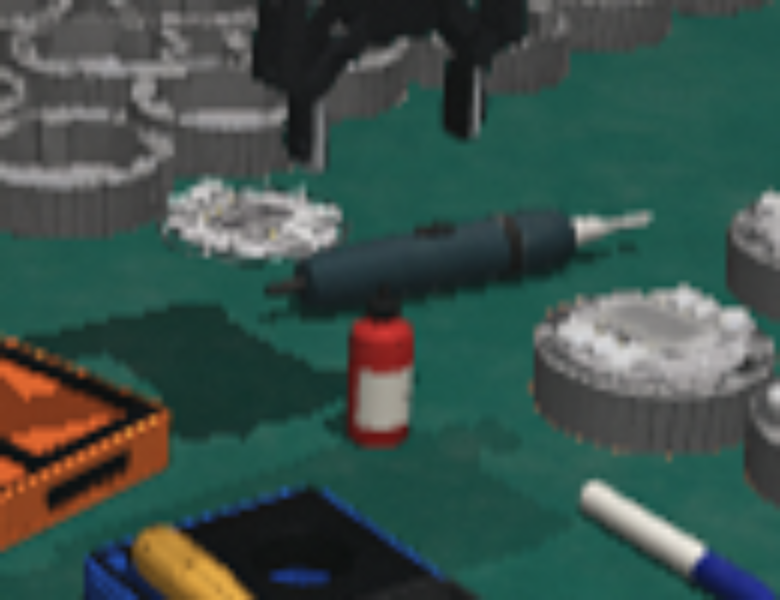

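```bash
python3 -m creep '1 2.5 0.3 -0.05 0 0.002 0.007; 1 2.5 0 0 0 0 0; 1 2.3 0 0 0 0 0; 1 0 0 0 0 0 0';python3 go.py .649 -.0055 .03 -.2;python3 - <<'E'
from h import *
p,d=ctrl.camera("scene");cv2.imwrite("pics/s14.png",cv2.resize(p[130:230,290:420],None,fx=6,fy=6)[:600])
E
```

```text
time_s: 19.27
eef_pos: [0.6506, -0.0065, 0.0709]
eef_rot: [0.446, 0.55, 0.445, -0.548]
wrist_force: [-0.3, 0.2, -0.3]
opening: 0.999
t 19.27 pos [ 0.6506 -0.0065  0.0709] phi -0.206 tilt 0.0031 open 0.999 F [-0.3  0.2 -0.3] j6 0.01
d cm [ 4.08 -0.19 -0.06] rot [-0.006 -0.001 -0.003] rows>=0.7
```

View pics/s14.png

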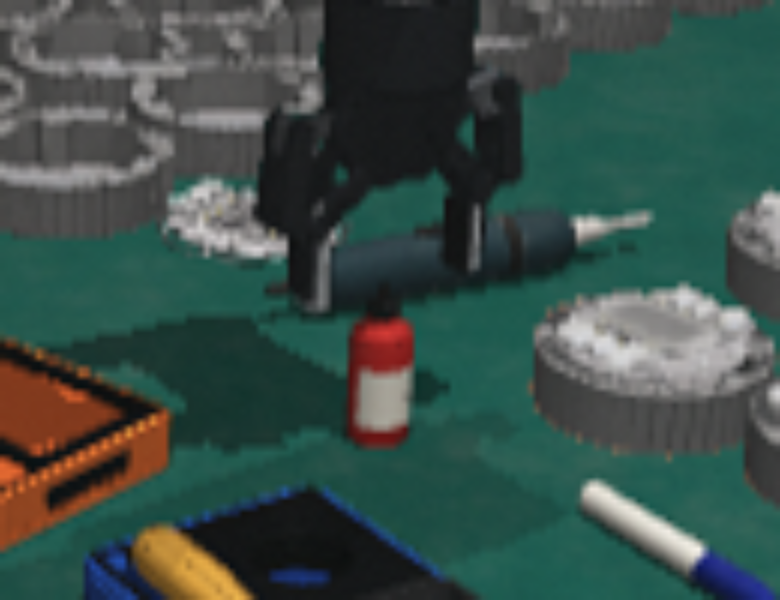

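```bash
python3 -m creep '1 2 -0.2 -0.05 0 0 -0.003; 1 2 -0.1 0 0 0 0; 1 0 0 0 0 0 0';python3 go.py .649 -.0055 .03 -.2
```

```text
time_s: 19.7
eef_pos: [0.6503, -0.0058, 0.0318]
eef_rot: [0.447, 0.55, 0.445, -0.547]
wrist_force: [-0.5, -0.4, -0.2]
opening: 0.999
t 19.70 pos [ 0.6503 -0.0058  0.0318] phi -0.206 tilt 0.0056 open 0.999 F [-0.5 -0.4 -0.2] j6 0.01
d cm [ 0.18 -0.13 -0.  ] rot [-0.006 -0.001 -0.005] rows>=0.0
```

```bash
python3 -m creep '0.6 0.1 -0.12 0 0 0 -0.005; 0.6 0 0 0 0 0 0; 0.5 0 0 0 0 0 0; 0.45 0 0 0 0 0 0; 0.42 0 0 0 0 0 0; 0.39 0 0 0 0 0 0; 0 0 0 0 0 0 0; 0 0 0 0 0 0 0; 0 0 0 0 0 0 0';python3 go.py;python3 - <<'E'
from h import *
p,d=ctrl.camera("scene");cv2.imwrite("pics/s15.png",cv2.resize(p[130:230,290:420],None,fx=6,fy=6)[:600])
E
```

```text
time_s: 20.82
eef_pos: [0.6506, -0.0058, 0.0329]
eef_rot: [0.447, 0.55, 0.445, -0.548]
wrist_force: [-0.9, 0.5, 0.4]
opening: 0.356
t 20.82 pos [ 0.6506 -0.0058  0.0329] phi -0.206 tilt 0.0039 open 0.356 F [-0.9  0.5  0.4] j6 0.01
```

View pics/s15.png

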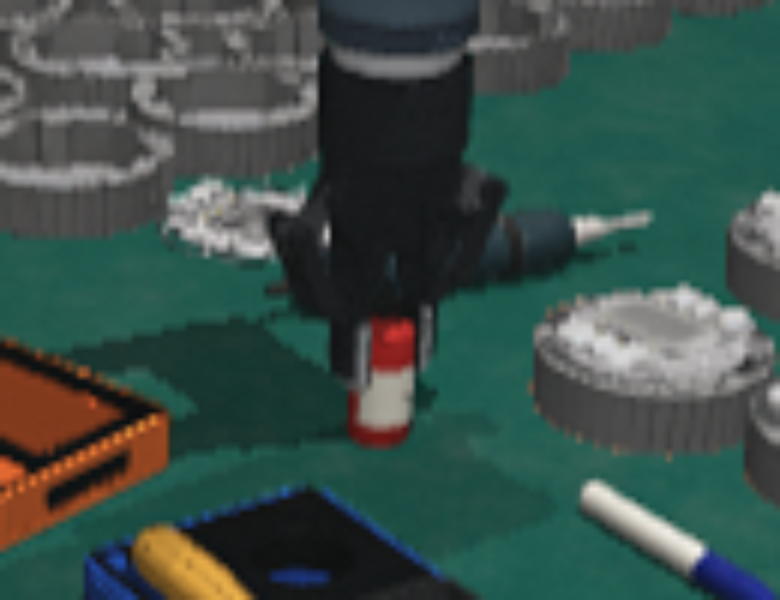

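```bash
python3 -m creep '0 -2 0 0 0 0 -0.004; 0 -3 0 0 0 0 0; 0 -3 0 0 0 0 0; 0 0 0 0 0 0 0';python3 go.py .4927 -.1001 .11 -.2
```

```text
time_s: 21.38
eef_pos: [0.6496, -0.0057, 0.113]
eef_rot: [-0.445, -0.548, -0.447, 0.549]
wrist_force: [-0.1, 0.5, -0.6]
opening: 0.357
t 21.38 pos [ 0.6496 -0.0057  0.113 ] phi -0.206 tilt 0.0037 open 0.357 F [-0.1  0.5 -0.6] j6 0.01
d cm [  0.33 -13.42  12.45] rot [-0.006 -0.001  0.003] rows>=2.9
```

```bash
python3 -m creep '0 -0.3 -3.3 3.1 0 0 0; 0 -0.1 -3.3 3.1 0 0 0; 0 0 -3.3 3.1 0 0 0; 0 0 -3.3 3.0 -0.006 0 0; 0 0 0 0 0 0 0';python3 go.py .4927 -.1001 .09 -.2
```

```text
time_s: 22.0
eef_pos: [0.4872, -0.0998, 0.1101]
eef_rot: [-0.444, -0.545, -0.452, 0.549]
wrist_force: [0.3, 0.9, -0.5]
opening: 0.358
t 22.00 pos [ 0.4872 -0.0998  0.1101] phi -0.199 tilt 0.0121 open 0.358 F [ 0.3  0.9 -0.5] j6 -0.24
d cm [ 2.01  0.57 -0.07] rot [ 0.001 -0.003  0.012] rows>=0.3
```

```bash
python3 -m creep '0 1.5 0.5 -0.07 0 -0.003 0.012; 0 1 0 0 0 0 0; 0 0 0 0 0 0 0';python3 go.py .4927 -.1001 .065 -.2;python3 - <<'E'
from h import *
p,d=ctrl.camera("scene");cv2.imwrite("pics/s16.png",cv2.resize(p[180:280,290:420],None,fx=6,fy=6)[:600])
E
```

```text
time_s: 22.38
eef_pos: [0.4921, -0.0994, 0.0826]
eef_rot: [-0.447, -0.547, -0.448, 0.547]
wrist_force: [0.6, -0.1, -0.3]
opening: 0.357
t 22.38 pos [ 0.4921 -0.0994  0.0826] phi -0.200 tilt 0.0012 open 0.357 F [ 0.6 -0.1 -0.3] j6 -0.24
d cm [1.76 0.07 0.06] rot [ 0.    -0.001  0.001] rows>=0.3
```

View pics/s16.png

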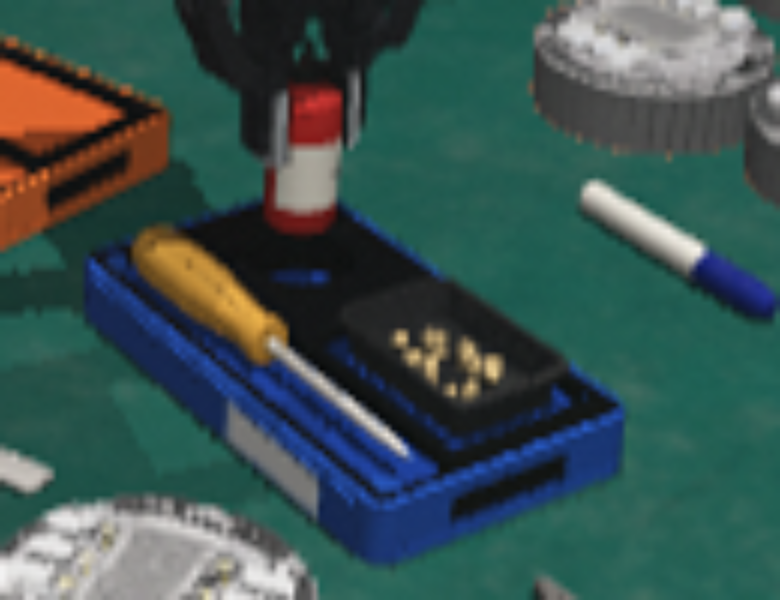

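```bash
python3 -m creep '0 1.2 0.07 0.06 0 0 0; 0 1.0 0 0 0 0 0; 0 0 0 0 0 0 0';python3 go.py .4927 -.1001 .0409 -.2
```

```text
time_s: 22.8
eef_pos: [0.4937, -0.1001, 0.0598]
eef_rot: [0.448, 0.547, 0.448, -0.547]
wrist_force: [0.3, 0.2, -1.4]
opening: 0.354
t 22.80 pos [ 0.4937 -0.1001  0.0598] phi -0.199 tilt 0.0004 open 0.354 F [ 0.3  0.2 -1.4] j6 -0.24
d cm [ 1.89 -0.1   0.02] rot [ 0.001 -0.    -0.   ] rows>=0.3
```

```bash
python3 -m creep '0 0.9 -0.1 0 0 0 0; 0 0.7 0 0 0 0 0; 0 0 0 0 0 0 0';python3 go.py .4927 -.1001 .0409 -.2;python3 - <<'E'
from h import *
p,d=ctrl.camera("scene");cv2.imwrite("pics/s17.png",cv2.resize(p[180:280,290:420],None,fx=6,fy=6)[:600])
E
```

```text
time_s: 23.18
eef_pos: [0.4927, -0.0999, 0.0427]
eef_rot: [0.448, 0.547, 0.448, -0.547]
wrist_force: [-0.6, 0.2, -0.2]
opening: 0.358
t 23.18 pos [ 0.4927 -0.0999  0.0427] phi -0.199 tilt 0.0004 open 0.358 F [-0.6  0.2 -0.2] j6 -0.24
d cm [0.18 0.   0.02] rot [ 0.001 -0.    -0.   ] rows>=0.0
```

View pics/s17.png

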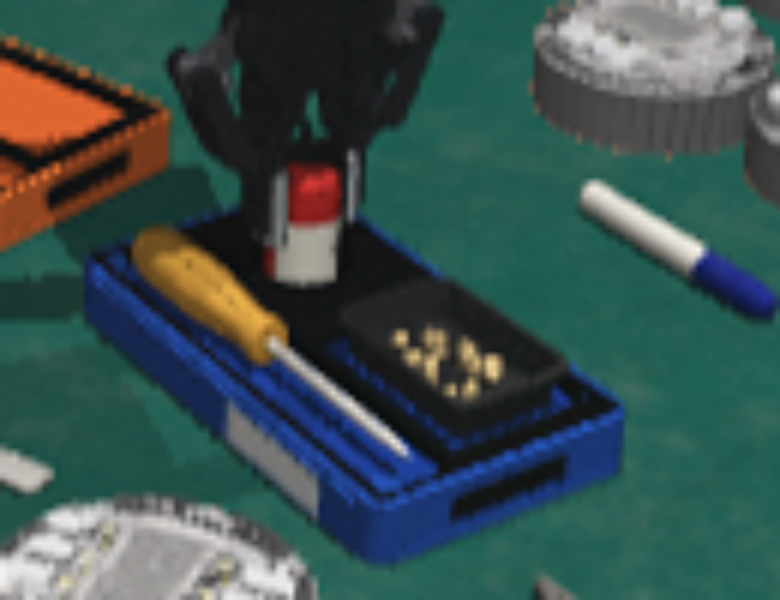

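In the socket; down the last 2 mm, release, lift.

```bash
python3 -m creep '0 0.25 0 0 0 0 0; 0 0 0 0 0 0 0';python3 go.py; python3 -m creep '0.44 0 0 0 0 0 0; 0.44 0 0 0 0 0 0; 0.44 0 0 0 0 0 0; 0.44 -2 0 0 0 0 0; 0.46 -3 0 0 0 0 0; 0.5 -4 0 0 0 0 0; 1 -4 0 0 0 0 0; 1 0 0 0 0 0 0';python3 - <<'E'
from h import *
p,d=ctrl.camera("scene");cv2.imwrite("pics/s18.png",cv2.resize(p[180:280,290:420],None,fx=6,fy=6)[:600])
E
python3 go.py .6545 -.1898 .1 -.2
```

```text
time_s: 23.48
eef_pos: [0.4935, -0.1003, 0.041]
eef_rot: [0.449, 0.548, 0.447, -0.547]
wrist_force: [-0.7, -0.2, -1.0]
opening: 0.354
t 23.48 pos [ 0.4935 -0.1003  0.041 ] phi -0.199 tilt 0.0021 open 0.354 F [-0.7 -0.2 -1. ] j6 -0.24
time_s: 24.48
eef_pos: [0.4928, -0.1, 0.1744]
eef_rot: [0.448, 0.547, 0.448, -0.547]
wrist_force: [0.4, -0.3, 0.5]
opening: 0.901
t 24.52 pos [ 0.4915 -0.0995  0.1725] phi -0.199 tilt 0.0026 open 0.978 F [-0.8  1.1 -0.4] j6 -0.24
d cm [ 7.2  17.78  5.64] rot [ 0.001 -0.001  0.002] rows>=3.2
```

View pics/s18.png

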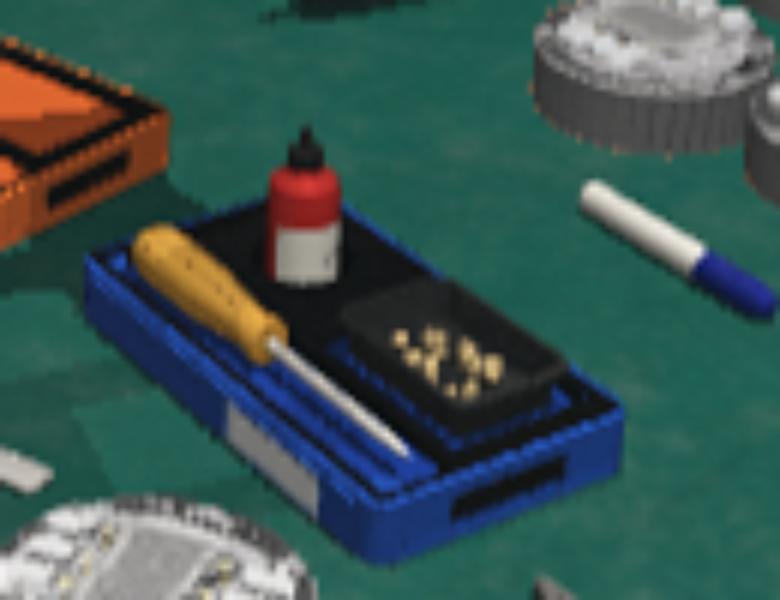

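```bash
python3 -m creep '0.8 0.4 4.4 1.4 0 0 0; 0.6 0.4 4.4 1.4 0 0 0; 0.6 0.4 4.4 1.4 0 0 0; 0.6 0.4 4.2 1.4 0 0 0; 0.6 0 0 0 0 0 0';python3 go.py .6545 -.1898 .06 -.2
```

```text
time_s: 25.15
eef_pos: [0.65, -0.1886, 0.1438]
eef_rot: [-0.442, -0.545, -0.453, 0.55]
wrist_force: [-0.9, -0.7, 0.4]
opening: 0.602
t 25.15 pos [ 0.65   -0.1886  0.1438] phi -0.199 tilt 0.0173 open 0.602 F [-0.9 -0.7  0.4] j6 -0.26
d cm [8.37 0.6  0.07] rot [ 0.001 -0.005  0.017] rows>=1.3
```

```bash
python3 -m creep '0.6 2.7 0.6 0.05 0 -0.005 0.017; 0.6 2.7 0 0 0 0 0; 0.6 2.7 0 0 0 0 0; 0.6 0 0 0 0 0 0';python3 go.py .6545 -.1898 .03 -.2;python3 - <<'E'
from h import *
p,d=ctrl.camera("scene");cv2.imwrite("pics/s19.png",cv2.resize(p[150:250,340:470],None,fx=6,fy=6)[:600])
E
```

```text
time_s: 25.65
eef_pos: [0.6498, -0.1868, 0.054]
eef_rot: [-0.444, -0.545, -0.451, 0.549]
wrist_force: [0.4, -0.7, -0.5]
opening: 0.603
t 25.65 pos [ 0.6498 -0.1868  0.054 ] phi -0.199 tilt 0.0109 open 0.603 F [ 0.4 -0.7 -0.5] j6 -0.26
d cm [2.39 0.55 0.21] rot [ 0.001 -0.003  0.011] rows>=0.4
```

View pics/s19.png

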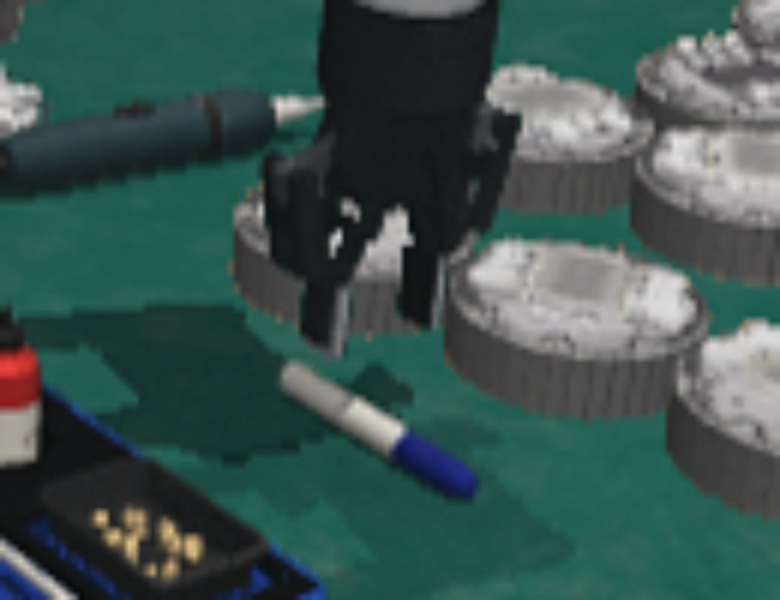

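```bash
python3 -m creep '0.6 1.2 0.55 0.2 0 -0.003 0.011; 0.6 1.2 0 0 0 0 0; 0.6 0 0 0 0 0 0';python3 go.py .6545 -.1898 .0065 -.2;python3 - <<'E'
from h import *
p,d=ctrl.camera("scene");cv2.imwrite("pics/s20.png",cv2.resize(p[170:240,360:440],None,fx=8,fy=8)[:600])
E
```

```text
time_s: 26.08
eef_pos: [0.6577, -0.191, 0.0331]
eef_rot: [0.451, 0.548, 0.445, -0.546]
wrist_force: [-0.1, 0.1, -0.2]
opening: 0.597
t 26.07 pos [ 0.6577 -0.191   0.0331] phi -0.198 tilt 0.0084 open 0.597 F [-0.1  0.1 -0.2] j6 -0.26
d cm [ 2.66 -0.36 -0.07] rot [ 0.002  0.002 -0.008] rows>=0.4
```

View pics/s20.png

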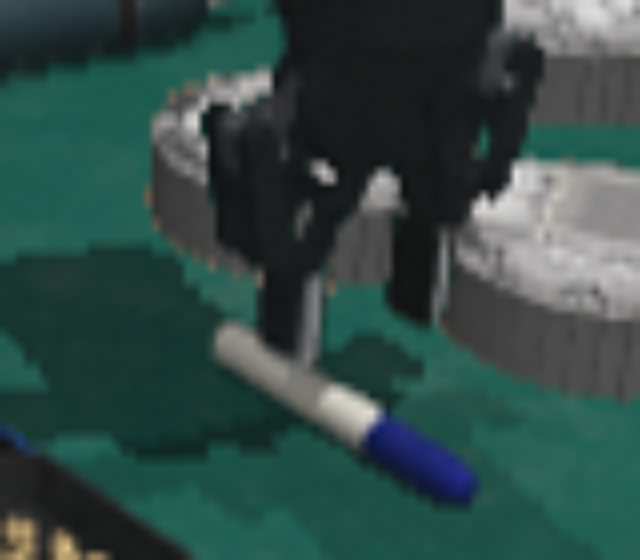

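```bash
python3 -m creep '0.6 1.3 -0.35 -0.07 0 0.002 -0.008; 0.6 1.2 -0.05 0 0 0 0; 0.6 0 0 0 0 0 0';python3 go.py .6545 -.1898 .0065 -.2
```

```text
time_s: 26.5
eef_pos: [0.6545, -0.1899, 0.0076]
eef_rot: [0.449, 0.547, 0.448, -0.547]
wrist_force: [0.1, -0.8, 0.2]
opening: 0.598
t 26.50 pos [ 0.6545 -0.1899  0.0076] phi -0.198 tilt 0.0014 open 0.598 F [ 0.1 -0.8  0.2] j6 -0.26
d cm [ 0.11  0.   -0.01] rot [ 0.002  0.001 -0.001] rows>=0.0
```

```bash
python3 -m creep '0.4 0.15 0 0 0 0 0; 0.3 0 0 0 0 0 0; 0 0 0 0 0 0 0; 0 0 0 0 0 0 0; 0 0 0 0 0 0 0; 0 0 0 0 0 0 0';python3 go.py;python3 -m creep '0 -2 0 0 0 0 0; 0 -3 0 0 0 0 0; 0 -3 0 0 0 0 0; 0 -3 0 0 0 0 0; 0 0 0 0 0 0 0';python3 - <<'E'
from h import *
p,d=ctrl.camera("scene");cv2.imwrite("pics/s21.png",cv2.resize(p[130:230,340:470],None,fx=6,fy=6)[:600])
E
python3 go.py .439 .151 .15 .065
```

```text
time_s: 27.25
eef_pos: [0.6554, -0.1903, 0.0073]
eef_rot: [0.449, 0.547, 0.447, -0.547]
wrist_force: [-0.3, 0.4, -1.3]
opening: 0.166
t 27.25 pos [ 0.6554 -0.1903  0.0073] phi -0.198 tilt 0.0035 open 0.166 F [-0.3  0.4 -1.3] j6 -0.26
time_s: 27.88
eef_pos: [0.6562, -0.1906, 0.1264]
eef_rot: [0.451, 0.548, 0.446, -0.546]
wrist_force: [0.3, 0.1, 0.0]
opening: 0.173
t 27.93 pos [ 0.6552 -0.1901  0.1244] phi -0.198 tilt 0.0045 open 0.172 F [ 0.5  0.2 -0. ] j6 -0.26
d cm [ -2.71 -27.9  -29.18] rot [-0.263  0.002 -0.004] rows>=6.5
```

View pics/s21.png

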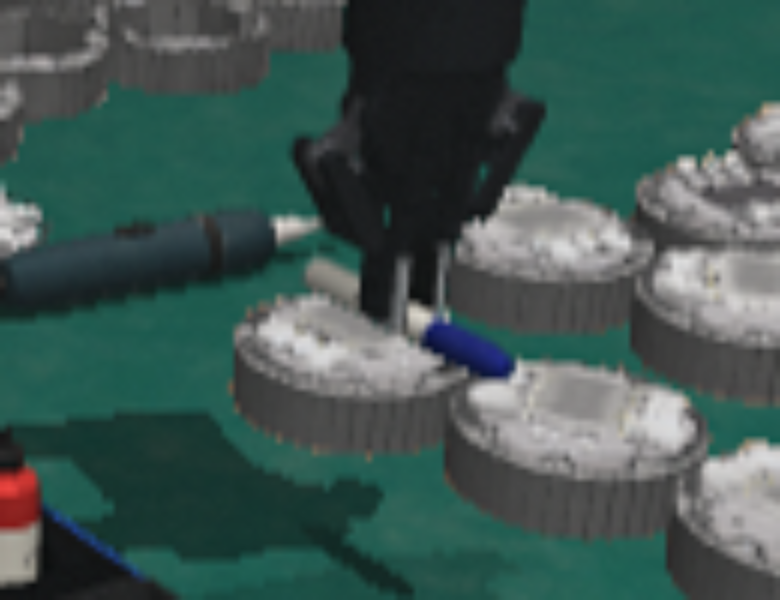

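```bash
python3 -m creep '0 -0.5 -4 -4.15 0 0.002 -0.004; 0 -0.4 -4 -4.15 0 0 0; 0 -0.4 -4 -4.15 0 0 0; 0 -0.4 -4 -4.15 0 0 0; 0 -0.2 -4 -4.15 0 0 0; 0 -0.2 -4 -4.15 0 0 0; 0 0 -3.8 -4.15 0 0 0; 0 0 0 0 -0.13 0 0; 0 0 0 0 -0.13 0 0; 0 0 0 0 0 0 0';python3 go.py .4391 .151 .08 .065
```

```text
time_s: 29.18
eef_pos: [0.4242, 0.1603, 0.1371]
eef_rot: [0.512, 0.48, 0.522, -0.486]
wrist_force: [1.1, -0.2, -0.5]
opening: 0.173
t 29.18 pos [0.4242 0.1603 0.1371] phi 0.067 tilt 0.0168 open 0.173 F [ 1.1 -0.2 -0.5] j6 0.03
d cm [5.68 1.52 1.05] rot [ 0.002 -0.004  0.016] rows>=1.0
```

```bash
python3 -m creep '0 1 1.4 1.05 0 -0.004 0.016; 0 2.5 0 0 0 0 0; 0 2.5 0 0 0 0 0; 0 0 0 0 0 0 0';python3 go.py .4391 .151 .055 .065;python3 - <<'E'
from h import *
p,d=ctrl.camera("scene");cv2.imwrite("pics/s22.png",cv2.resize(p[140:230,220:340],None,fx=6,fy=6)[:600])
p,d=ctrl.camera("top");cv2.imwrite("pics/t22.png",cv2.resize(p[170:260,220:340],None,fx=6,fy=6)[:600])
E
```

```text
time_s: 29.68
eef_pos: [0.4382, 0.1496, 0.074]
eef_rot: [0.513, 0.486, 0.514, -0.487]
wrist_force: [0.2, -0.2, -0.1]
opening: 0.169
t 29.68 pos [0.4382 0.1496 0.074 ] phi 0.054 tilt 0.0021 open 0.169 F [ 0.2 -0.2 -0.1] j6 0.02
d cm [ 1.9   0.1  -0.14] rot [-0.011 -0.     0.002] rows>=0.3
```

View pics/s22.png

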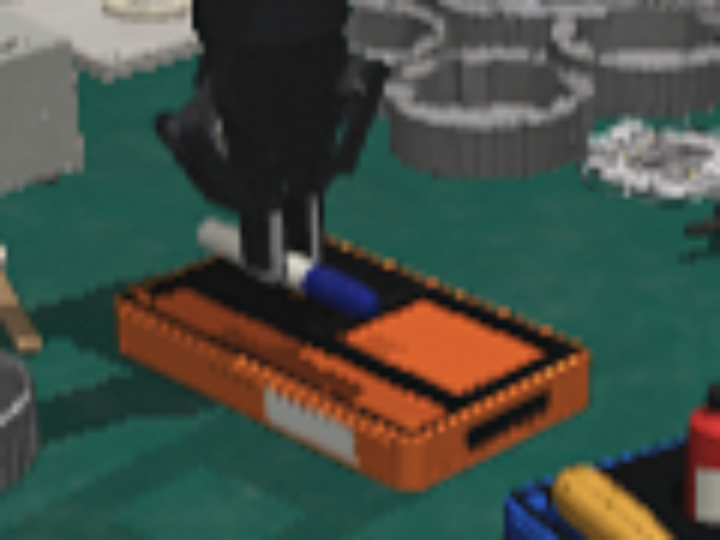

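View pics/t22.png

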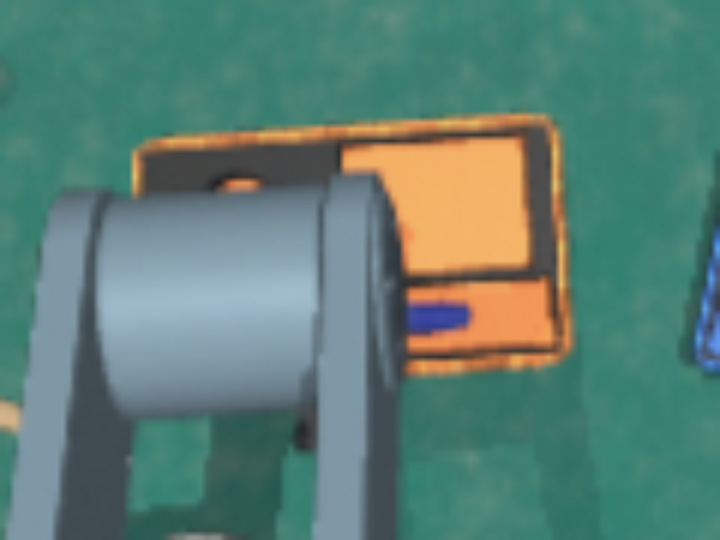

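```bash
python3 -m creep '0 1.2 0.1 -0.1 -0.011 0 0; 0 1.2 0 0 0 0 0; 0 0.8 0 0 0 0 0; 0 0 0 0 0 0 0';python3 go.py .4391 .151 .0305 .065;python3 - <<'E'
from h import *
p,d=ctrl.camera("scene");cv2.imwrite("pics/s23.png",cv2.resize(p[140:230,220:340],None,fx=6,fy=6)[:600])
E
```

```text
time_s: 30.28
eef_pos: [0.4427, 0.1511, 0.0437]
eef_rot: [0.517, 0.485, 0.515, -0.482]
wrist_force: [0.1, 0.1, -0.2]
opening: 0.17
t 30.27 pos [0.4427 0.1511 0.0437] phi 0.066 tilt 0.0055 open 0.170 F [ 0.1  0.1 -0.2] j6 0.01
d cm [ 1.32 -0.37 -0.01] rot [ 0.001 -0.    -0.005] rows>=0.2
```

View pics/s23.png

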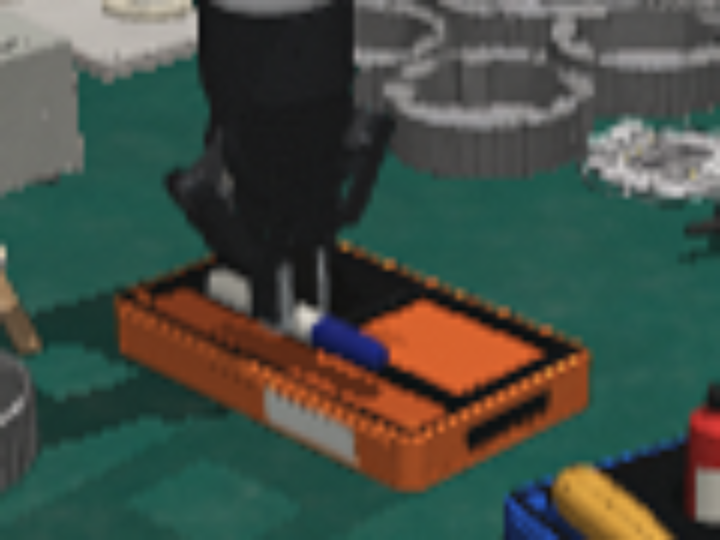

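```bash
python3 -m creep '0 0.7 -0.37 0 0 0 -0.005; 0 0.5 -0.05 0 0 0 0; 0 0 0 0 0 0 0';python3 go.py .4391 .151 .0305 .065
```

```text
time_s: 30.7
eef_pos: [0.4388, 0.1509, 0.0316]
eef_rot: [0.516, 0.484, 0.516, -0.483]
wrist_force: [0.1, -0.4, -0.6]
opening: 0.171
t 30.70 pos [0.4388 0.1509 0.0316] phi 0.066 tilt 0.0015 open 0.171 F [ 0.1 -0.4 -0.6] j6 0.01
d cm [ 0.11  0.03 -0.01] rot [ 0.001 -0.    -0.001] rows>=0.0
```

```bash
python3 -m creep '0 0.15 0 0 0 0 0; 0 0 0 0 0 0 0';python3 go.py; python3 -m creep '0.26 0 0 0 0 0 0; 0.26 0 0 0 0 0 0; 0.26 0 0 0 0 0 0; 0.26 -2 0 0 0 0 0; 0.4 -3 0 0 0 0 0; 0.8 -4 0 0 0 0 0; 1 -4 0 0 0 0 0; 1 0 0 0 0 0 0';python3 - <<'E'
from h import *
p,d=ctrl.camera("scene");cv2.imwrite("pics/s24.png",cv2.resize(p[140:230,220:340],None,fx=6,fy=6)[:600])
E
python3 go.py .577 .3715 .16 .065
```

```text
time_s: 30.95
eef_pos: [0.4391, 0.1509, 0.0302]
eef_rot: [0.517, 0.484, 0.516, -0.483]
wrist_force: [-0.4, 0.0, -0.5]
opening: 0.173
t 30.95 pos [0.4391 0.1509 0.0302] phi 0.066 tilt 0.0019 open 0.173 F [-0.4  0.  -0.5] j6 0.01
time_s: 31.95
eef_pos: [0.4386, 0.1508, 0.1641]
eef_rot: [0.516, 0.484, 0.516, -0.483]
wrist_force: [0.6, -0.1, -0.2]
opening: 0.992
t 32.00 pos [0.4372 0.1507 0.1622] phi 0.066 tilt 0.0021 open 1.000 F [-0.1  0.3 -0.6] j6 0.01
d cm [  0.19  15.4  -21.12] rot [ 0.001 -0.     0.002] rows>=4.2
```

View pics/s24.png

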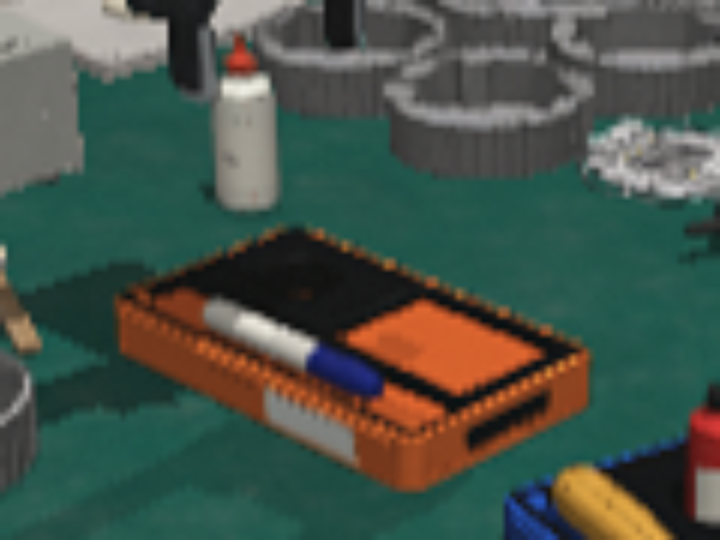

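```bash
python3 -m creep '1 -0.3 3.8 -5 0 0 0; 1 -0.3 3.8 -5 0 0 0; 1 -0.2 3.8 -5 0 0 0; 1 -0.2 3.2 -5 0 0 0; 1 0 0 -1 0 0 0; 1 0 0 0 0 0 0';python3 go.py .577 .373 .13 .065
```

```text
time_s: 32.75
eef_pos: [0.5659, 0.3711, 0.1577]
eef_rot: [0.512, 0.478, 0.518, -0.49]
wrist_force: [-0.1, 0.1, 0.4]
opening: 1.001
t 32.75 pos [0.5659 0.3711 0.1577] phi 0.062 tilt 0.0198 open 1.001 F [-0.1  0.1  0.4] j6 0.34
d cm [ 2.74  1.17 -0.14] rot [-0.003  0.006  0.019] rows>=0.5
```

```bash
python3 -m creep '1 0 1.1 -0.15 0 0.006 0.019; 1 1.5 0 0 0 0 0; 1 1.5 0 0 0 0 0; 1 0 0 0 0 0 0';python3 go.py .577 .373 .08 .065;python3 - <<'E'
from h import *
p,d=ctrl.camera("scene");cv2.imwrite("pics/s25.png",cv2.resize(p[90:190,200:330],None,fx=6,fy=6)[:600])
p,d=ctrl.camera("top");cv2.imwrite("pics/t25.png",cv2.resize(p[140:230,150:270],None,fx=6,fy=6)[:600])
E
```

```text
time_s: 33.25
eef_pos: [0.5761, 0.3693, 0.124]
eef_rot: [0.514, 0.484, 0.515, -0.486]
wrist_force: [0.7, 0.5, -0.3]
opening: 1.001
t 33.25 pos [0.5761 0.3693 0.124 ] phi 0.059 tilt 0.0021 open 1.001 F [ 0.7  0.5 -0.3] j6 0.34
d cm [ 4.4   0.12 -0.37] rot [-0.006  0.001  0.002] rows>=0.7
```

View pics/s25.png

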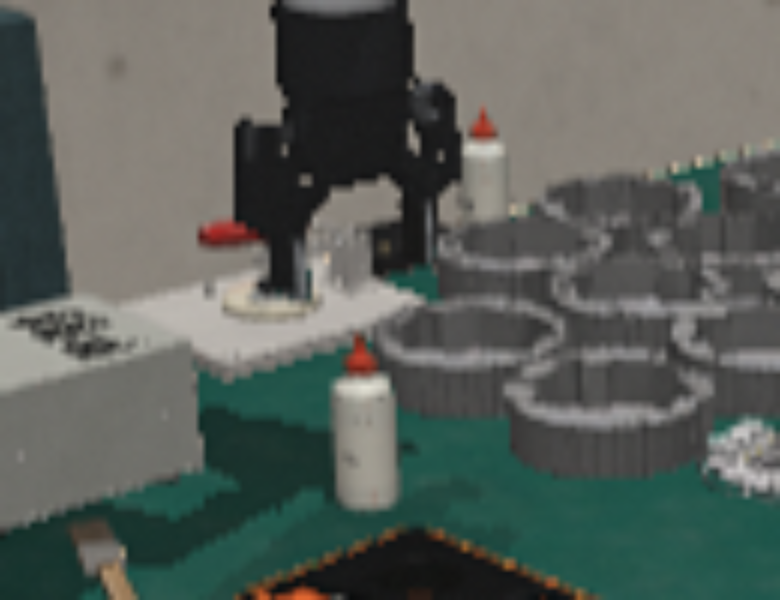

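View pics/t25.png

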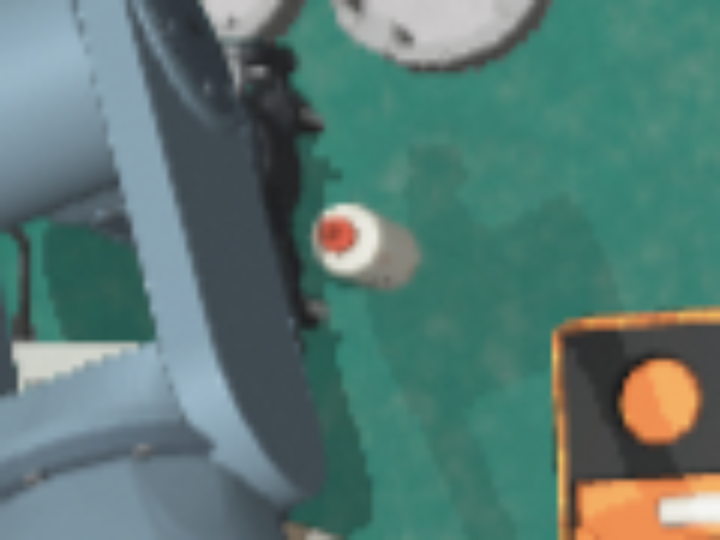

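Run:
```python
from h import *
o=ctrl.get_obs()["eef_pos"];print(o)
f=.059;c,s=np.cos(f),np.sin(f)
# inner bottom edge corners of pads
for k in(1,-1):
  for j in(1,-1):
    P=o+[k*.0425*c+j*.011*s,k*.0425*s-j*.011*c,.013];print(k,j,((pix(P,"scene")-[200,90])*6).round())
print("nozzle scene",ray(260,146.3,"scene",.105).round(4),"base mid",)
```

```text
[0.57704244 0.36992555 0.12580037]
1 1 [423. 266.]
1 -1 [398. 258.]
-1 1 [308. 301.]
-1 -1 [284. 292.]
nozzle scene [0.5748 0.3646 0.105 ] base mid
```

Run:
```python
import cv2
p=cv2.imread("pics/s25.png");cv2.imwrite("pics/s25z.png",cv2.resize(p[200:420,220:480],None,fx=3,fy=2.7,interpolation=cv2.INTER_CUBIC))
```

```text
(no output)
```

View pics/s25z.png

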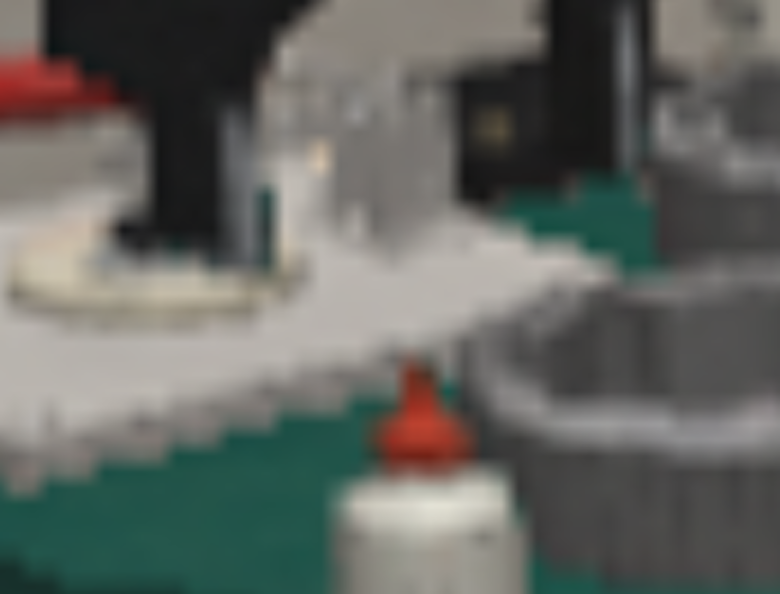

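```bash
python3 go.py .5755 .3695 .07 .065; python3 -m creep '1 2.5 0 0 -0.006 0 0; 1 2.5 0 0 0 0 0; 1 0 0 0 0 0 0';python3 go.py .5755 .3695 .04 .065;python3 - <<'E'
from h import *
p,d=ctrl.camera("scene");cv2.imwrite("pics/s26.png",cv2.resize(p[90:190,200:330],None,fx=6,fy=6)[:600])
E
```

```text
t 33.35 pos [0.577  0.3699 0.1258] phi 0.059 tilt 0.0009 open 0.998 F [ 1.2  0.2 -0.3] j6 0.34
d cm [ 5.58 -0.16  0.03] rot [-0.006  0.    -0.001] rows>=0.9
time_s: 33.72
eef_pos: [0.579, 0.3707, 0.0778]
eef_rot: [0.517, 0.485, 0.515, -0.482]
wrist_force: [0.4, 1.1, 0.2]
opening: 0.999
t 33.73 pos [0.579  0.3707 0.0778] phi 0.065 tilt 0.0059 open 0.999 F [0.4 1.1 0.2] j6 0.33
d cm [ 3.78 -0.38  0.1 ] rot [ 0.    -0.001 -0.006] rows>=0.6
```

View pics/s26.png

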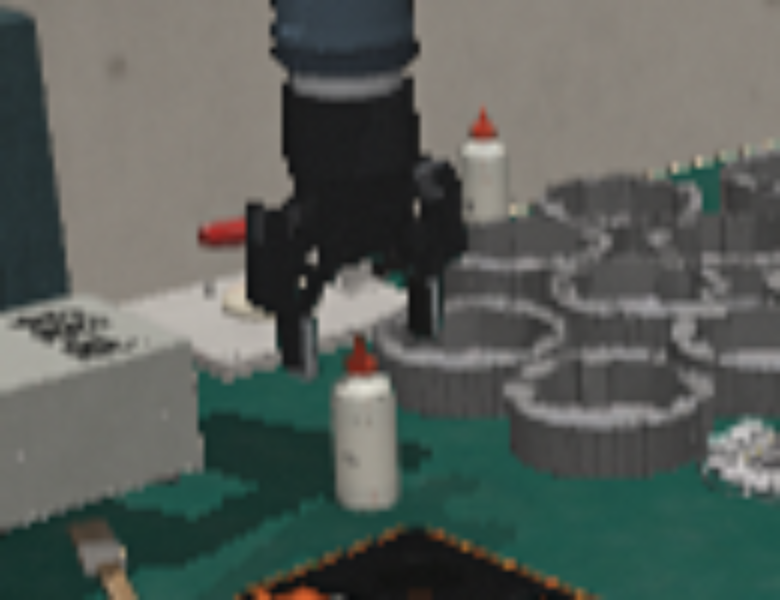

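Straddling. Lower and close slowly.

```bash
python3 -m creep '1 1.9 -0.38 0.1 0 0 -0.006; 1 1.7 -0.1 0 0 0 0; 1 0 0 0 0 0 0';python3 go.py .5755 .3695 .04 .065; python3 -m creep '0.65 0.1 0 0 0 0 0; 0.6 0 0 0 0 0 0; 0.52 0 0 0 0 0 0; 0.48 0 0 0 0 0 0; 0.45 0 0 0 0 0 0; 0.4 0 0 0 0 0 0; 0 0 0 0 0 0 0; 0 0 0 0 0 0 0; 0 0 0 0 0 0 0'; python3 go.py .5755 .3695 .12 .065;python3 - <<'E'
from h import *
p,d=ctrl.camera("scene");cv2.imwrite("pics/s27.png",cv2.resize(p[90:190,200:330],None,fx=6,fy=6)[:600])
E
```

```text
time_s: 34.15
eef_pos: [0.5765, 0.3705, 0.0437]
eef_rot: [0.516, 0.486, 0.516, -0.481]
wrist_force: [-0.6, 1.1, -0.0]
opening: 0.999
t 34.15 pos [0.5765 0.3705 0.0437] phi 0.065 tilt 0.0064 open 0.999 F [-0.6  1.1 -0. ] j6 0.33
d cm [ 0.37 -0.11  0.1 ] rot [ 0.001 -0.004 -0.005] rows>=0.1
time_s: 35.28
eef_pos: [0.5777, 0.3711, 0.0446]
eef_rot: [0.517, 0.486, 0.515, -0.48]
wrist_force: [-0.8, -0.4, 0.8]
opening: 0.418
t 35.27 pos [0.5777 0.3711 0.0446] phi 0.066 tilt 0.0092 open 0.418 F [-0.8 -0.4  0.8] j6 0.33
d cm [-7.55 -0.17  0.12] rot [ 0.001 -0.004 -0.008] rows>=1.2
```

View pics/s27.png

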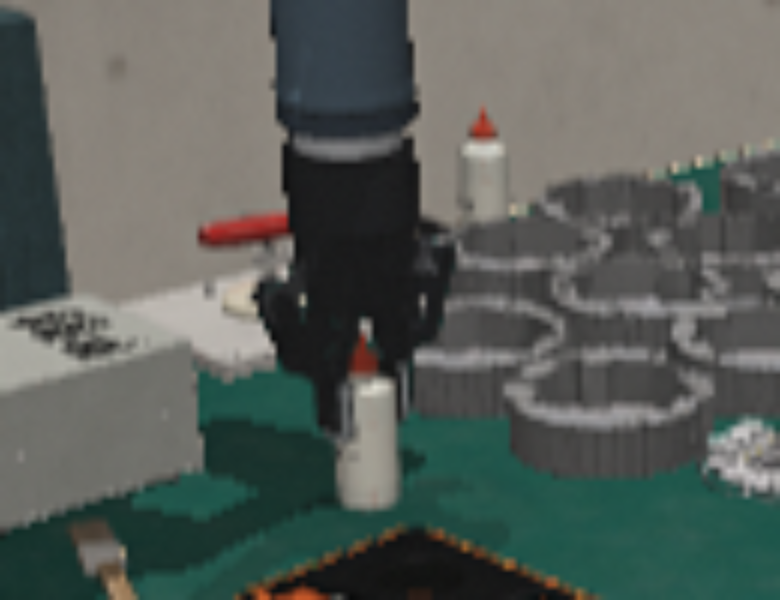

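```bash
python3 -m creep '0 -2 0 0 0 0 0; 0 -3 0 0 0 0 0; 0 -3 0 0 0 0 0; 0 0 0 0 0 0 0';python3 go.py .4951 .2148 .12 .065
```

```text
time_s: 35.83
eef_pos: [0.5776, 0.3709, 0.13]
eef_rot: [0.517, 0.487, 0.515, -0.48]
wrist_force: [-0.2, 0.2, -1.3]
opening: 0.417
t 35.83 pos [0.5776 0.3709 0.13  ] phi 0.066 tilt 0.0107 open 0.417 F [-0.2  0.2 -1.3] j6 0.33
d cm [ 0.83 -9.27 15.04] rot [ 0.001 -0.005 -0.01 ] rows>=2.8
```

```bash
python3 -m creep '0 -0.2 -2.3 3.7 0 0 0; 0 0 -2.3 3.7 0 0 0; 0 0 -2.3 3.7 0 0 0; 0 0 -2.2 3.7 0 0 0; 0 0 0 0 0 0 0';python3 go.py .4951 .2148 .1 .065;python3 - <<'E'
from h import *
p,d=ctrl.camera("scene");cv2.imwrite("pics/s28.png",cv2.resize(p[120:220,210:340],None,fx=6,fy=6)[:600])
E
```

```text
time_s: 36.45
eef_pos: [0.4919, 0.2127, 0.1272]
eef_rot: [0.517, 0.486, 0.516, -0.48]
wrist_force: [-0.0, 1.0, -0.7]
opening: 0.41
t 36.45 pos [0.4919 0.2127 0.1272] phi 0.067 tilt 0.0077 open 0.410 F [-0.   1.  -0.7] j6 0.12
d cm [ 2.72  0.32 -0.17] rot [ 0.002 -0.004 -0.007] rows>=0.4
```

View pics/s28.png

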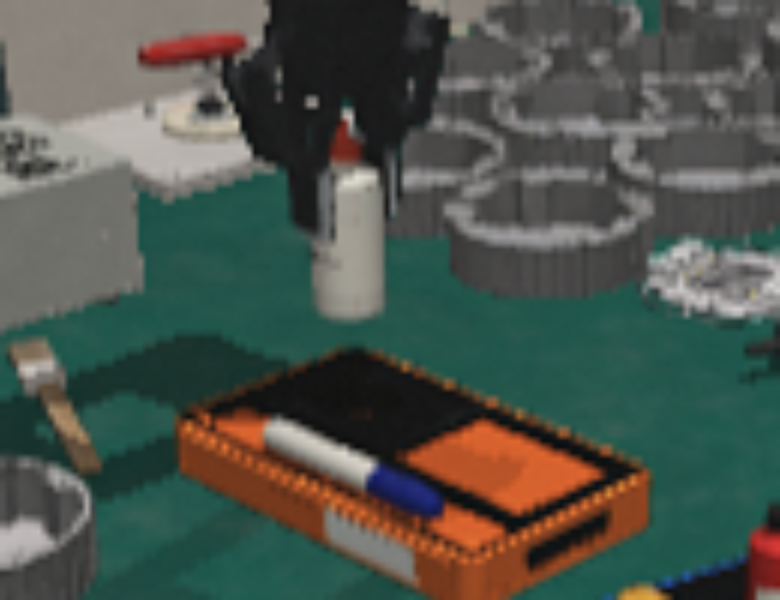

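Run:
```python
from h import *
o=ctrl.get_obs()["eef_pos"];print(o)
for z in(.0826,.165): print(((pix([.4919,.2127,z],"scene")-[210,120])*6).round(1))
print(((pix([.4951,.2148,.03],"scene")-[210,120])*6).round(1))
print(((pix([.4951,.2148,.008],"scene")-[210,120])*6).round(1))
```

```text
[0.49298792 0.21377169 0.12763007]
[348.8 307.9]
[340.9 159.1]
[355.9 395.7]
[357.8 432.6]
```

```bash
python3 -m creep '0 1.5 0.3 -0.15 0 0 0; 0 1.3 0 0 0 0 0; 0 0 0 0 0 0 0';python3 go.py .4951 .2148 .07 .065;python3 - <<'E'
from h import *
p,d=ctrl.camera("scene");cv2.imwrite("pics/s29.png",cv2.resize(p[140:210,240:320],None,fx=8,fy=8)[:600])
p,d=ctrl.camera("top");cv2.imwrite("pics/t29.png",cv2.resize(p[170:240,220:300],None,fx=8,fy=8)[:600])
print(((pix([.4951,.2148,.03],"scene")-[240,140])*8).round(1))
E
```

```text
time_s: 36.88
eef_pos: [0.4969, 0.2174, 0.0968]
eef_rot: [0.517, 0.486, 0.516, -0.479]
wrist_force: [1.0, -0.5, -1.1]
opening: 0.415
t 36.88 pos [0.4969 0.2174 0.0968] phi 0.069 tilt 0.0094 open 0.415 F [ 1.  -0.5 -1.1] j6 0.12
d cm [ 2.68 -0.22  0.26] rot [ 0.004 -0.005 -0.008] rows>=0.4
[234.5 367.6]
```

View pics/s29.png

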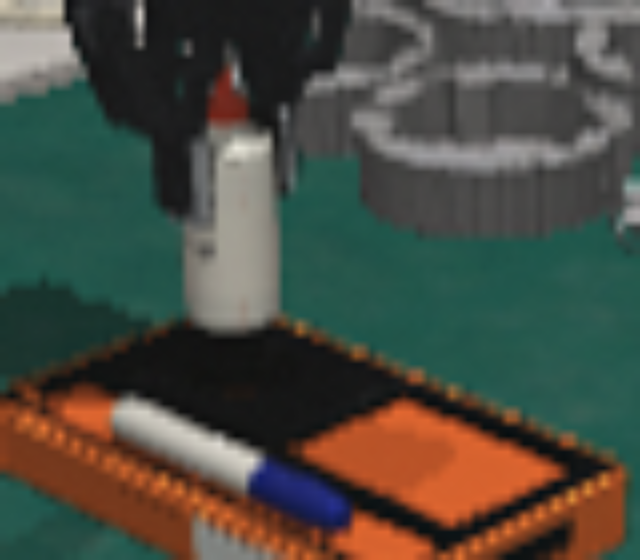

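View pics/t29.png

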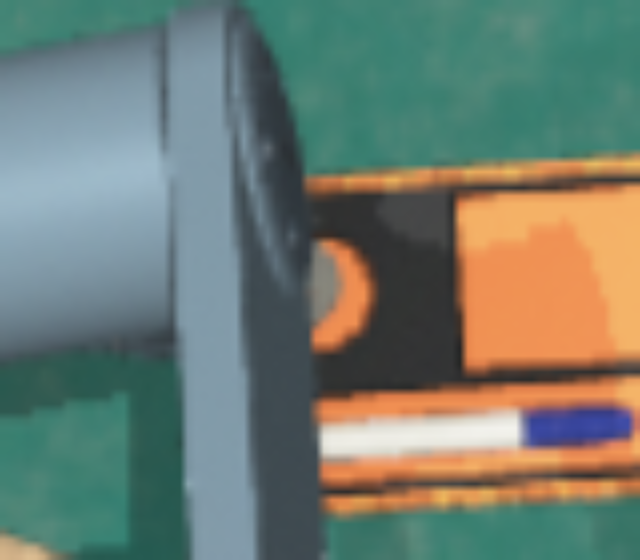

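Run:
```python
from h import *
print(ray(220+335/8-.5,170+288/8-.5,"top",.052), "socket right edge",ray(220+374/8-.5,170+293/8-.5,"top",.03),ray(220+374/8-.5,170+293/8-.5,"top",.008))
o=ctrl.get_obs()["eef_pos"];print(o)
```

```text
[0.49536308 0.20328353 0.052     ] socket right edge [0.49492648 0.19137783 0.03      ] [0.49643672 0.19500237 0.008     ]
[0.49763999 0.21746206 0.09810246]
```

```bash
python3 go.py .4957 .213 .08 .065; python3 -m creep '0 0.5 -0.22 0.45 0 0 0; 0 0.9 0 0 0 0 0; 0 0 0 0 0 0 0';python3 go.py .4957 .213 .0526 .065;python3 - <<'E'
from h import *
p,d=ctrl.camera("scene");cv2.imwrite("pics/s30.png",cv2.resize(p[140:210,240:320],None,fx=8,fy=8)[:600])
p,d=ctrl.camera("top");cv2.imwrite("pics/t30.png",cv2.resize(p[185:225,245:295],None,fx=14,fy=14,interpolation=cv2.INTER_NEAREST)[:600])
E
```

```text
t 36.98 pos [0.4976 0.2175 0.0981] phi 0.069 tilt 0.0112 open 0.413 F [-0.6 -0.3 -0.6] j6 0.12
d cm [ 1.81 -0.24  0.44] rot [ 0.004 -0.005 -0.01 ] rows>=0.3
time_s: 37.35
eef_pos: [0.4962, 0.2129, 0.0836]
eef_rot: [0.518, 0.487, 0.516, -0.478]
wrist_force: [-0.3, -0.8, -0.9]
opening: 0.416
t 37.35 pos [0.4962 0.2129 0.0836] phi 0.069 tilt 0.0121 open 0.416 F [-0.3 -0.8 -0.9] j6 0.11
d cm [ 3.1  -0.08  0.  ] rot [ 0.004 -0.005 -0.011] rows>=0.5
```

View pics/s30.png

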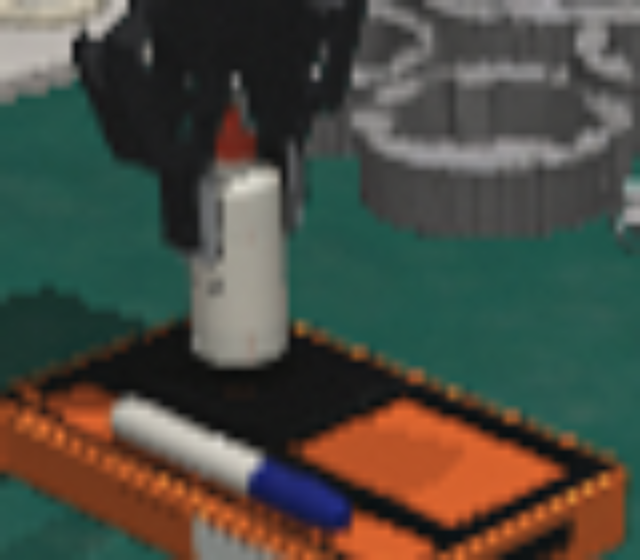

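View pics/t30.png

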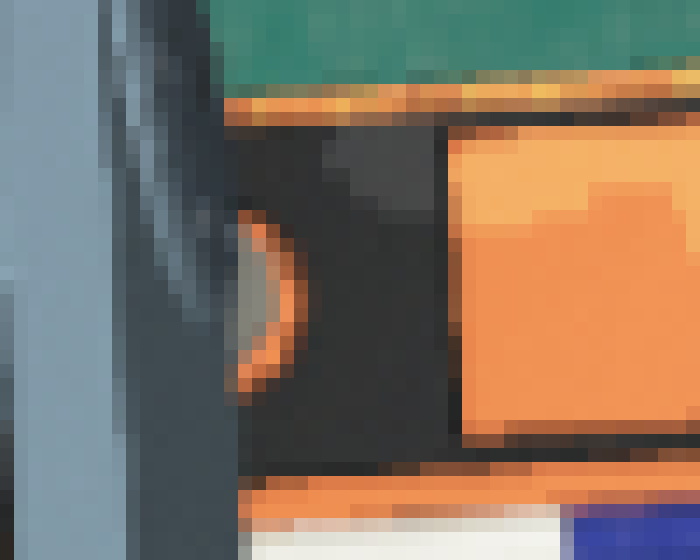

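Run:
```python
from h import *
for u,z in((264.5,.041),(266.5,.03)): print(ray(u,185+300/14-.5,"top",z))
print(ctrl.get_obs()["eef_pos"])
print("vertical: socket rows 210..405, bottle rows ~225..365")
for r,z in((225,.05),(365,.041),(210,.03),(405,.03)): print(ray(262,185+r/14-.5,"top",z)[:2])
```

```text
[0.49478695 0.19518835 0.041     ]
[0.49556341 0.19058109 0.03      ]
[0.49675675 0.21300585 0.08432416]
vertical: socket rows 210..405, bottle rows ~225..365
[0.51120851 0.20196405]
[0.47990946 0.20290713]
[0.51634954 0.20555901]
[0.47132819 0.20465537]
```

```bash
python3 -m creep '0 1.0 -0.12 0.03 0 0 0; 0 0.8 -0.08 0 0 0 0; 0 0 0 0 0 0 0';python3 go.py .4955 .213 .0526 .065
```

```text
time_s: 37.83
eef_pos: [0.495, 0.2127, 0.0652]
eef_rot: [0.518, 0.487, 0.515, -0.478]
wrist_force: [-0.0, -0.6, -1.0]
opening: 0.42
t 37.83 pos [0.495  0.2127 0.0652] phi 0.069 tilt 0.0137 open 0.420 F [-0.  -0.6 -1. ] j6 0.11
d cm [ 1.26  0.04 -0.02] rot [ 0.004 -0.006 -0.012] rows>=0.2
```

```bash
python3 -m creep '0 0.7 0.02 0 0 0 0; 0 0.4 0 0 0 0 0; 0 0 0 0 0 0 0';python3 go.py .4955 .213 .0526 .065;python3 - <<'E'
from h import *
p,d=ctrl.camera("scene");cv2.imwrite("pics/s31.png",cv2.resize(p[140:210,240:320],None,fx=8,fy=8)[:600])
E
```

```text
time_s: 38.2
eef_pos: [0.4954, 0.2128, 0.0534]
eef_rot: [0.518, 0.487, 0.515, -0.478]
wrist_force: [0.1, 0.5, -1.1]
opening: 0.419
t 38.20 pos [0.4954 0.2128 0.0534] phi 0.069 tilt 0.0136 open 0.419 F [ 0.1  0.5 -1.1] j6 0.11
d cm [ 0.08  0.01 -0.02] rot [ 0.004 -0.006 -0.012] rows>=0.1
```

View pics/s31.png

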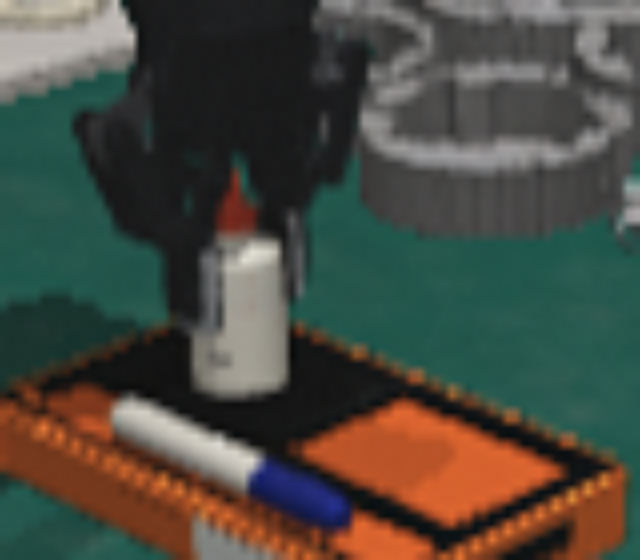

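Seated within 1 mm. Release and lift straight up.

```bash
python3 -m creep '0 0.1 0 0 0 0 0; 0.5 0 0 0 0 0 0; 0.5 0 0 0 0 0 0; 0.5 0 0 0 0 0 0; 0.5 -2 0 0 0 0 0; 0.5 -3 0 0 0 0 0; 0.5 -4 0 0 0 0 0; 0.6 -4 0 0 0 0 0; 0.6 0 0 0 0 0 0'; python3 -m creep '0.6 0 -5 4 0 0 0; 0.6 0 -5 2 0 0 0; 0.6 0 -3 3 0 0 0; 0.6 0 0 3 0 0 0; 0.6 0 0 5 0 0 0; 0.6 0 0 5 0 0 0; 0.6 0 0 5 0 0 0; 0.6 0 0 5 0 0 0; 0.6 0 0 5 0 0 0; 0.6 0 0 0 0 0 0';python3 go.py;python3 - <<'E'
from h import *
p,d=ctrl.camera("scene");cv2.imwrite("pics/s32.png",cv2.resize(p[130:300,220:430],None,fx=3.5,fy=3.5)[:600]);np.savez("sceneF.npz",p=p)
p,d=ctrl.camera("top");cv2.imwrite("pics/t32.png",cv2.resize(p[130:270,180:480],None,fx=2.6,fy=2.6)[:600]);np.savez("topF.npz",p=p)
E
```

```text
time_s: 39.38
eef_pos: [0.4942, 0.212, 0.1872]
eef_rot: [0.519, 0.487, 0.515, -0.477]
wrist_force: [0.4, -1.2, -0.1]
opening: 0.604
time_s: 40.62
eef_pos: [0.3821, -0.1755, 0.1728]
eef_rot: [0.516, 0.485, 0.519, -0.479]
wrist_force: [-0.2, 0.3, 0.3]
opening: 0.602
t 40.62 pos [ 0.3821 -0.1755  0.1728] phi 0.071 tilt 0.0094 open 0.602 F [-0.2  0.3  0.3] j6 -0.80
```

View pics/s32.png

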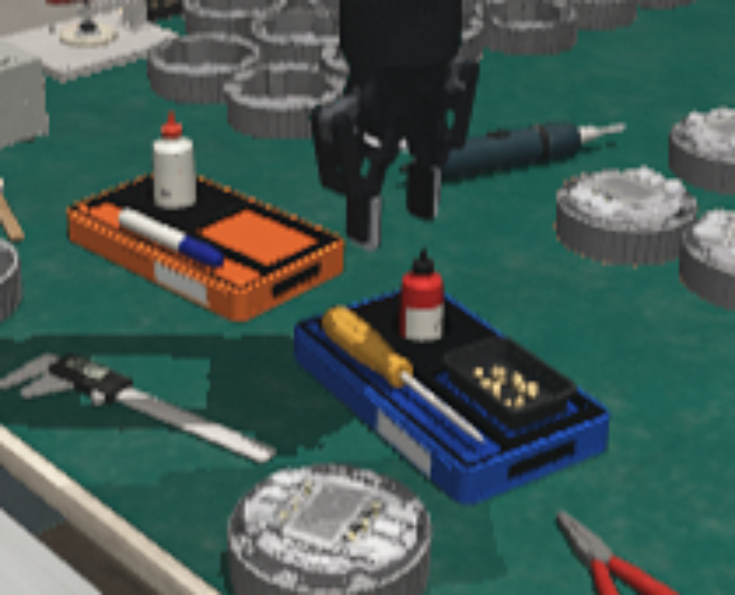

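View pics/t32.png

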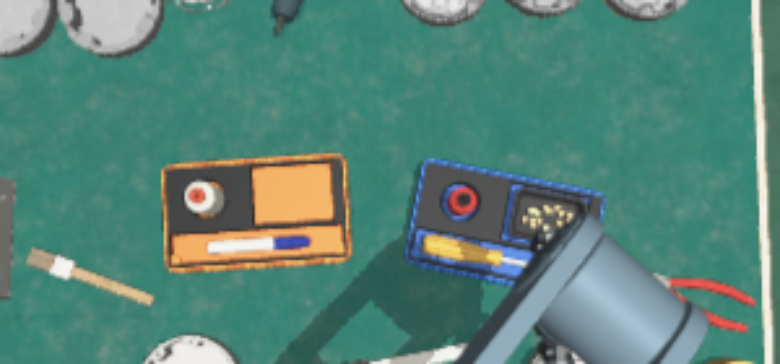

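Run:
```python
from h import *
def car(c,x,y,z):
    X,Y,a=c;return [X+np.cos(a)*x-np.sin(a)*y,Y+np.sin(a)*x+np.cos(a)*y,z]
B=(.4602,-.1547,-.2);O=(.478,.1535,.065)
for nm,c,pt in(("tip",B,(-.039,-.098,.035)),("grip end",B,(-.039,.098,.035)),("red noz",B,(.021,.06,.096)),("tray",B,(.021,-.047,.044)),("white noz",O,(.021,.06,.113)),("marker",O,(-.039,0,.039))):
    P=car(c,*pt);a=(pix(P,"scene")-[220,130])*3.5;b=(pix(P,"top")-[180,130])*2.6;print(nm,a.round(),b.round())
print(ctrl.get_obs()["time_s"])
```

```text
tip [480. 440.] [578. 274.]
grip end [328. 317.] [420. 242.]
red noz [422. 248.] [464. 197.]
tray [505. 370.] [547. 217.]
white noz [168. 112.] [192. 193.]
marker [166. 228.] [255. 243.]
40.725
```

```bash
python3 -c "
from bench import ctrl
print(ctrl.hand_in())"
```

```text
the job is handed in; nothing more can be done
None
```

Both kits are made up and I handed the job in at about 41 s of the 141 s allowed. No verdict is reported back.

- **Blue carrier:** the insert tray is in the rectangular pocket, the screwdriver lies in the trough with its grip towards the socket, and the red bottle stands in the socket.
- **Orange carrier:** the marker lies in the trough and the white bottle stands in the socket.

**Last checks:** in the final scene picture, the screwdriver ends, red nozzle, tray centre and white nozzle lay within about 2 px of where an exact placing would show them. That is under 6 mm. In the top picture the white nozzle sat about 2 px (5 mm) off and the red nozzle about 1.5 px. The sockets leave the white bottle only 4 mm of play and the red 6.5 mm, so both should be inside the 10 mm tolerance. I judged the marker by eye only; it lies along the trough.

- **Heights:** the items were let go within about 1 mm of the floor heights I worked out. I did not measure their final heights separately.
- **Brush and pliers:** the gripper never went near them and they look unmoved. The pliers were partly hidden by the arm in the last top view, and I did not measure their shift.
- **Forces:** the highest wrist force I read was about 20 N, when the tray was pressed down into its pocket.

**Disagreement:** the two cameras disagreed by up to about 8 mm on the left side, for the orange carrier and the white bottle. The scene-camera fits there looked unreliable, so I used the top camera for the carrier and mostly for the bottle. I then checked the bottle against its socket in pictures before lowering it.

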